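# Scoop pebbles into the desk planter

## Task

Dress the succulent's planter: with the small scoop, take pebbles from the black tray and tip at least three of the five into the planter, without touching the pebbles with the gripper, bumping the plant or shifting the things around. Leave no pebble in the scoop or on the desk (left-over ones belong in the tray), and finish by standing the scoop back upright on its cork mat and letting go.

Things in the scene. Friction and masses are not known exactly. Their poses are not given: they have to be found in the camera images.
- scoop_grip (a point): Grip point on the pale wooden handle of the small aluminium scoop (130 g) that stands on the cork mat; 30 mm below the handle's top end, 80 mm behind and 98 mm above scoop_base. Handle: bar 18 mm wide (y), 22 mm thick, rising behind the pan and leaning back 25 deg from vertical to 128 mm high. Axes of all scoop points: x towards the open mouth (level), y across, z up as it stands.
- scoop_base (a point): Centre of the underside of the scoop's pan. The pan is 75 mm long (x), 72 mm wide, of 2 mm sheet (floor 1.5 mm, flat), mouth open at +x; rear wall 26 mm high, side walls 26 mm high falling to 16 mm ahead and ending 11 mm behind the lip.
- scoop_lip (a point): Middle of the front edge of the scoop's pan, on its underside, 37.5 mm ahead (x) of scoop_base.
- mat: The scoop's thin cork mat, 150 x 130 x 4 mm, fixed; origin at the centre of its underside, x along its 150 mm side. The scoop starts on it.
- tray: Fixed black open tray with the pebbles. Origin on the desk below it; x along its length, away from the robot. Inside: x -120 to +80 mm, y -42 to +42 mm; walls 4 mm thick, 26 mm high (far one 36 mm); floor 4 mm above the desk, flat to x = +60 mm, then a 60 deg ramp up the far wall, against which pebbles ride up into a scoop. Pebbles start at x = -3 to +62 mm; the near part is empty.
- planter: Fixed white ceramic trough planter, 110 mm (x) by 190 mm (y), 60 mm high, walls 6 mm; origin at the centre of its underside. Inside, level soil 34 mm above the desk (26 mm below the rim). The soil from y = -89 to +10 mm is bare; the succulent grows at y = +52 mm.
- plant: Low succulent rosette fixed in the planter, 85 mm across, its top 60 mm above the soil (94 mm above the desk); origin at its foot in the soil.
- peb1: Loose grey river pebble, rounded disc 24 mm across and 19 mm thick, 13 g; origin at its centre, z along its thickness. Starts in the tray.
- peb2: Loose grey river pebble, rounded disc 23 mm across and 18 mm thick, 13 g; origin at its centre, z along its thickness. Starts in the tray.
- peb3: Loose grey river pebble, rounded disc 24 mm across and 18 mm thick, 13 g; origin at its centre, z along its thickness. Starts in the tray.
- peb4: Loose grey river pebble, rounded disc 22 mm across and 18 mm thick, 13 g; origin at its centre, z along its thickness. Starts in the tray.
- peb5: Loose grey river pebble, rounded disc 23 mm across and 19 mm thick, 13 g; origin at its centre, z along its thickness. Starts in the tray.
- mug: Black cup, 80 mm across, 95 mm high, a bystander; origin at its underside.
- water: Clear water bottle with a blue cap, 64 mm across, 200 mm high, a bystander; origin at its underside.
- marker: Marker pen lying on the desk, 135 mm long, 18 mm thick, a bystander; origin under its middle.
- stapler: Black stapler, 130 x 36 x 46 mm, a bystander; origin at its underside.
- tin: Flat round steel tin, 68 mm across, 24 mm high, a bystander; origin at its underside.
- notes: Block of notepaper, 76 x 76 x 35 mm, a bystander; origin at its underside.

How it is judged:
By the outcome, as a careful person would: the job done as asked, in the order asked, and still so for the second after the job is handed in, with the robot touching nothing.
It also fails if it takes over 67 s, if anything falls off the work surface, if the arm or the gripper's body presses on something with over 40 N, if the wrist force passes 120 N, or if a joint passes its speed limit or range.

## Robot

A 6-joint arm with a two-finger parallel gripper is mounted at the origin on the work surface. World frame = base frame: x ahead of the robot, y to its left, z up, the work surface at z = 0. Lengths are in m, angles in degrees, forces in N, time in s.
With the tool pointing down it reaches from about 0.25 to 0.725 m from the base axis. Payload 9.7 kg.
Tool frame: the origin (TCP) lies on the centre line of the jaws, within the pads' length; the fingertips stand 17 mm ahead of it and the grasp point (between the pads) lies 2 mm behind it (bot.tip_extent is the distance from the TCP to the fingertips, in m); z points along the fingers, y is the line along which they close (so a half turn about z gives the same grasp; the last joint's range is limited). The gripper opens to 85 mm and grips with 20 to 120 N. Pads are 22 mm wide; open, the fingers measure 114 mm over their backs; the gripper's body (76 mm by 85 mm) begins 54 mm behind the grasp point. The pads swing forward as they close: fully open they stand 13 mm farther back than shut.
Start: joints at [-74.542, 4.979, 10.078, 95.1, 0, 90], TCP at [0.147, -0.53, 0.248] pointing down, gripper open.
Joint ranges: [-179.16, 179.16], [-48.56, 103.87], [-65.8, 70.77], [-126.05, 130.52], [-82.76, 87.17], [-180, 180]. Speed limits (degrees/s): [127.2, 127.2, 147.25, 180, 180, 180].

## Interface

Orientations are given as [roll, pitch, yaw] about the fixed x, y, z axes, in that order (R = Rz(yaw) Ry(pitch) Rx(roll)).
In Python, from workcell import bot gives the robot as it stands.
- The arm moves only by the tool carry_out, never from a script. Its argument "moves" is text: rows parted by semicolons, each of 7 numbers parted by spaces: the shift along the tool's x, y, z in mm, then the turn, a rotation vector about the tool's x, y, z in degrees, then the finger opening in mm, from 0 to 85.4. A call has 1 to 20 rows; each row is the pose to reach, as a shift and turn from the pose commanded when the call began, along the tool's axes at that moment; what a row does not reach only later rows make up. A row lasts 1/10 s, in which the tool goes at most 50 mm and 8.59 degrees, less where a joint would pass 70% of its speed; a pose out of reach is approached as far as the arm can. A call with a gripper value outside its range is refused whole. The fingers move at their own pace and stop on an object; "force" is the grip in N (left out, the last holds). Time passes only in rows, so rows that repeat a pose let the fingers close. It gives the time, the measured TCP pose, the force, the opening and the grip force at its end, in the units of the state.
- bot.get_obs(): the state, without advancing time (a new reading comes with each control period).
- bot.camera(name): name is "scene" or "top" or "wrist"; returns a dict with "img" (400x640x3 uint8, red, green, blue), "mtx" (3x3 intrinsics, pixels), "position" and "orientation" of the camera in the world; the wrist camera has in their place "mount" (4x4, takes a point from camera to tool coordinates, whose origin is the TCP and whose axes are the flange's). Camera axes: x right, y up, looking along -z (the intrinsics and any distortion apply to the point x, -y, -z); pixel columns grow to the right and rows downward; lengths in m; the calibration is good to about 2 mm. A picture is of the moment at which its call begins: read the wrist's pose just before it. There is no depth.
- bot.job_done(): hands the job in; it is judged then, once.
The state is a dict: "time": time; "q": joint angles; "qd": joint speeds; "joint_efforts": joint torques, N m; "ee_pos": TCP position; "tcp_rot": TCP orientation; "wrist_force": force on the tool from outside, world axes, zero at the start; "torque": the same for the moment, N m; "opening": finger opening in m; "grasp_force": force on a finger pad.
Only numpy, scipy, OpenCV 4.12 (cv2) and the standard library are available. Lean on these libraries where they do the work, as an engineer would, in place of code of your own. Each camera call takes 0.05 s, during which the arm holds its last target. There are 200 camera calls.

## Working session

There is one attempt and no reset: what is moved stays moved. The work goes in short steps, Python scripts to look and compute and a tool call to move; the robot and the scene stay as the last step left them, time stands still between calls to the robot, and variables do not carry over. Pictures are saved under pics/ and viewed, at most 10 in all, crops included, and the job is handed in when it is done.

Besides the shell and the picture viewer there is one more tool, called after "Call:" in YAML: its name, and indented under it one key for each argument. carry_out: Moves the arm, as the interface text tells. Its arguments: {"type":"object","properties":{"moves":{"type":"string"},"force":{"type":"number"}},"required":["moves"]}

```bash
ls; mkdir -p pics; python3 - <<'E'
from workcell import bot
import cv2
for n in ("scene","top"):
    c=bot.camera(n); cv2.imwrite(f"pics/{n}0.png",c["img"][:,:,::-1]); print(n,c["mtx"],c["position"],c["orientation"],[k for k in c])
c=bot.camera("wrist");print(c["mtx"],c["mount"],[k for k in c]); o=bot.get_obs();print(o)
E
```

```text
pics
scene [[468.05501681   0.         323.40014993]
 [  0.         468.05501681 194.42166035]
 [  0.           0.           1.        ]] [ 1.19339601 -0.68399187  1.04938017] [44.05701102  0.76855671 41.72977704] ['img', 'mtx', 'position', 'orientation']
top [[416.50017431   0.         318.54435835]
 [  0.         416.50017431 199.50537453]
 [  0.           0.           1.        ]] [ 0.4036014  -0.02145125  1.1697083 ] [  8.21748472   1.26120876 -88.34601832] ['img', 'mtx', 'position', 'orientation']
[[283.41361014   0.         316.72919855]
 [  0.         283.41361014 202.10942312]
 [  0.           0.           1.        ]] [[-1.02804269e-04  9.63546353e-01  2.67541426e-01  6.73061929e-02]
 [ 9.99999883e-01  2.25759657e-04 -4.28814477e-04 -2.23205255e-04]
 [-4.73582686e-04  2.67541351e-01 -9.63546263e-01 -1.26446290e-01]
 [ 0.00000000e+00  0.00000000e+00  0.00000000e+00  1.00000000e+00]] ['img', 'mtx', 'mount']
{'time': 0.15, 'q': array([-7.45408797e+01,  5.00589312e+00,  1.00473051e+01,  9.51013243e+01,
        5.82185503e-04,  9.00002125e+01]), 'qd': array([-0.07632927, -0.15690179,  0.13377145, -0.02501474,  0.02834322,
        0.09139915]), 'joint_efforts': array([-7.65913701e-04, -5.20762074e+01,  4.65043187e+01,  1.39308636e-02,
       -1.92413808e-05, -3.52422624e-07]), 'ee_pos': array([ 0.14656469, -0.52995303,  0.24774813]), 'tcp_rot': array([-1.79940088e+02, -5.81963011e-04,  1.54589072e+01]), 'wrist_force': array([ 0.27350493,  0.89568708, -0.33188642]), 'torque': array([-0.01036765, -0.06652052,  0.0096135 ]), 'grasp_force': 0.0, 'opening': 0.0853229323354443}
```

View pics/top0.png

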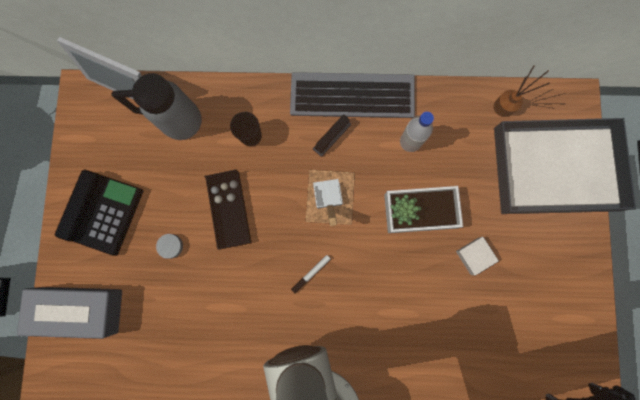

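View pics/scene0.png

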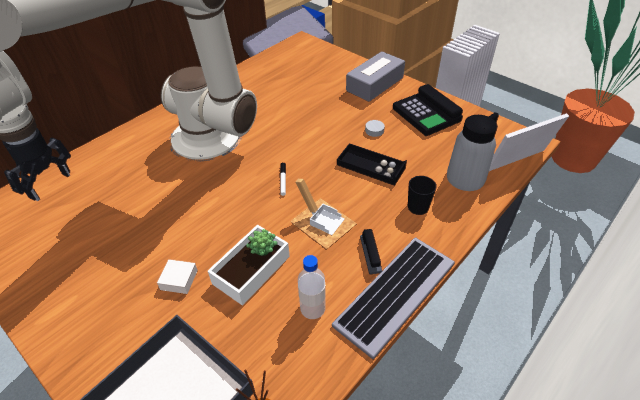

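The top view shows the tray at px (228,208), the scoop on its mat at (330,195) with the handle towards the robot, and the planter at (424,208) with the plant at (405,208). The bystanders stand clear of all three.

```bash
cat > h.py <<'E'
import numpy as np, cv2
from scipy.spatial.transform import Rotation as Ro
def cam(bot,n):
    o=bot.get_obs(); c=bot.camera(n)
    if n=="wrist":
        T=np.eye(4);T[:3,:3]=Ro.from_euler("xyz",o["tcp_rot"],degrees=True).as_matrix();T[:3,3]=o["ee_pos"]
        T=T@c["mount"]; c["R"],c["p"]=T[:3,:3],T[:3,3]
    else: c["R"],c["p"]=Ro.from_euler("xyz",c["orientation"],degrees=True).as_matrix(),np.array(c["position"])
    return c
def ray(c,uv,z):
    K=c["mtx"]; uv=np.atleast_2d(uv).astype(float)
    d=np.c_[(uv[:,0]-K[0,2])/K[0,0],-(uv[:,1]-K[1,2])/K[1,1],-np.ones(len(uv))]@c["R"].T
    return c["p"]+d*((z-c["p"][2])/d[:,2])[:,None]
def proj(c,P):
    q=(np.atleast_2d(P)-c["p"])@c["R"]; K=c["mtx"]
    return np.c_[K[0,0]*q[:,0]/-q[:,2]+K[0,2],K[1,1]*q[:,1]/q[:,2]+K[1,2]]
E
python3 - <<'E'
from workcell import bot
from h import *
c=cam(bot,"top"); im=c["img"]; hsv=cv2.cvtColor(im,cv2.COLOR_RGB2HSV)
def rects(m,box,z,name):
    x0,y0,x1,y1=box; mm=np.zeros_like(m);mm[y0:y1,x0:x1]=m[y0:y1,x0:x1]
    cs,_=cv2.findContours(mm,cv2.RETR_EXTERNAL,cv2.CHAIN_APPROX_NONE)
    k=max(cs,key=cv2.contourArea); w=ray(c,k[:,0,:],z)[:,:2]*1000
    r=cv2.minAreaRect(w.astype(np.float32)); print(name,np.round(r[0],1),np.round(r[1],1),round(r[2],1), np.round(cv2.boxPoints(r)).tolist())
V=hsv[:,:,2];S=hsv[:,:,1]
rects(((V<75)).astype(np.uint8)*255,(195,160,262,255),.026,"tray")
rects(((V>120)&(S<60)).astype(np.uint8)*255,(380,180,470,240),.06,"planter")
rects(((V>120)&(S<60)).astype(np.uint8)*255,(300,165,360,225),.02,"pan")
rects(((V>100)&(S<60)).astype(np.uint8)*255,(205,175,245,210),.02,"pebs")
print(hsv[205,311],hsv[205,365],hsv[212,312],hsv[190,220],hsv[213,337])
crop=cv2.resize(im[160:250,195:475,::-1],None,fx=2.85,fy=2.85,interpolation=cv2.INTER_CUBIC);cv2.imwrite("pics/crop1.png",crop)
E
```

```text
tray [536.4 259.4] [209.5  95.6] 13.4 [[423.0, 282.0], [446.0, 189.0], [649.0, 237.0], [627.0, 330.0]]
planter [ 544.9 -272.2] [113.2 199.8] 5.6 [[479.0, -178.0], [498.0, -377.0], [611.0, -366.0], [591.0, -167.0]]
pan [588.  -15.7] [74.  75.2] 11.0 [[545.0, 14.0], [559.0, -60.0], [632.0, -46.0], [617.0, 28.0]]
pebs [563.  292.1] [17.3 14.1] 3.6 [[554.0, 299.0], [555.0, 285.0], [572.0, 286.0], [571.0, 300.0]]
[ 14 119 173] [ 13 140 153] [ 14 115 177] [  9 114  47] [ 14 118 125]
```

View pics/crop1.png

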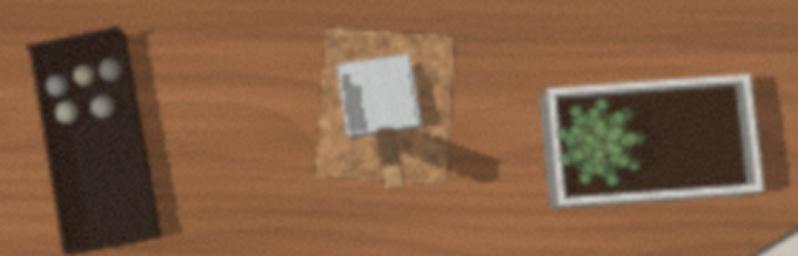

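The tray is at yaw about 13°, the planter at about 5.6° and the scoop at about 10°. I'll move the wrist camera over the scoop for a closer look.

```bash
cat >> h.py <<'E'
def toolrot(yaw,tilt):
    "tool x ahead at yaw; tilt>0: fingers lean forward from straight down"
    return Ro.from_euler("z",yaw,degrees=True)*Ro.from_euler("y",-tilt,degrees=True)*Ro.from_euler("x",180,degrees=True)
def go(bot,targets):
    "print shift+turn of each (pos mm, yaw, tilt) from the measured pose"
    o=bot.get_obs();R0=Ro.from_euler("xyz",o["tcp_rot"],degrees=True);p0=o["ee_pos"]*1000
    for p,y,t in targets:
        d=R0.inv().apply(np.array(p)-p0); r=(R0.inv()*toolrot(y,t)).as_rotvec(degrees=True)
        print(np.round(d,1),np.round(r,2), "rows>=",round(max(np.linalg.norm(d)/50,np.linalg.norm(r)/8.59),1))
E
python3 - <<'E'
from workcell import bot
from h import *
go(bot,[((500,-30,280),10,0)])
E
```

```text
[ 473.9 -387.8  -31.8] [-0.05  0.    5.46] rows>= 12.3
```

Call:
carry_out:
  moves: "474 -388 -32 0 0 5.5 85;474 -388 -32 0 0 5.5 85;474 -388 -32 0 0 5.5 85;474 -388 -32 0 0 5.5 85;474 -388 -32 0 0 5.5 85;474 -388 -32 0 0 5.5 85;474 -388 -32 0 0 5.5 85;474 -388 -32 0 0 5.5 85;474 -388 -32 0 0 5.5 85;474 -388 -32 0 0 5.5 85;474 -388 -32 0 0 5.5 85;474 -388 -32 0 0 5.5 85;474 -388 -32 0 0 5.5 85;474 -388 -32 0 0 5.5 85;474 -388 -32 0 0 5.5 85;474 -388 -32 0 0 5.5 85"

```text
time: 1.8
ee_pos: [0.4994, -0.0309, 0.2804]
tcp_rot: [180.0, 0.0, 9.9]
wrist_force: [-0.2, 0.1, -0.1]
opening: 0.0848
grasp_force: 0.0
```

```bash
python3 - <<'E'
from workcell import bot
from h import *
c=cam(bot,"wrist"); im=c["img"]; cv2.imwrite("pics/w1.png",im[:,:,::-1]);np.savez("w1.npz",**{k:c[k] for k in("img","R","p","mtx")})
o=bot.get_obs();print(o["time"],o["q"],o["ee_pos"],o["tcp_rot"])
E
```

```text
1.85 [-3.54260826e+00 -1.00498377e+00  7.53953525e+00  9.85298936e+01
 -7.54670697e-03  1.66599282e+02] [ 0.49945657 -0.03095627  0.28051689] [ 1.79989269e+02 -1.24781610e-02  9.85811040e+00]
```

View pics/w1.png

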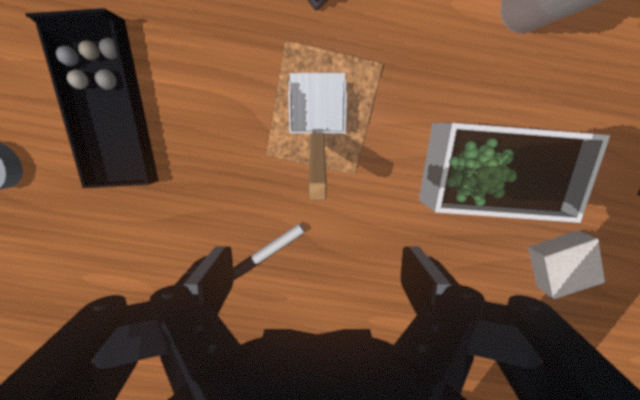

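The wrist view shows the scoop pan at px 290–347 × 72–133 and the handle end at (317,195). The tray's near corners are at (82,187) and (156,183), and the planter rim corners at (452,124), (608,135), (582,221) and (437,213). Joint 6 would run out of range at the tray in this orientation, so I'll grasp with the tool turned half round.

```bash
python3 - <<'E'
from workcell import bot
from h import *
c=dict(np.load("w1.npz")); im=c["img"]; hsv=cv2.cvtColor(im,cv2.COLOR_RGB2HSV);V=hsv[:,:,2];S=hsv[:,:,1]
def run(m,box,name,n=4):
    x0,y0,x1,y1=box; mm=np.zeros(m.shape,np.uint8);mm[y0:y1,x0:x1]=m[y0:y1,x0:x1]*255
    k=max(cv2.findContours(mm,cv2.RETR_EXTERNAL,cv2.CHAIN_APPROX_NONE)[0],key=cv2.contourArea)
    h=cv2.convexHull(k); a=cv2.approxPolyDP(h,4,True)[:,0]; print(name,a.tolist()); return a
run((V>95)&(S<60),(270,55,365,150),"pan")
run(V<45,(15,0,170,200),"tray")
run((V>100)&(S<60),(415,110,620,228),"planter")
hm=(V>100)&(S>70)
print("rows of handle end", [ (y,[int(x) for x in np.where((V[y,300:335]>0)&(S[y,300:335]<130))[0]+300][:1]) for y in (150,)])
f=lambda uv,z:print(np.round(ray(c,uv,z)*1000,1)[:,:2].tolist())
print("lip corners");f([[290,73],[346,72]],.0055)
print("handle end centre at z=.130");f([[317,189]],.130)
print("tray near corners");f([[82,187],[156.5,183]],.026);print("far");f([[27,13],[123,10]],.036)
print("planter rim");f([[452,124],[608,135],[582,221],[437,213]],.06)
E
```

```text
pan [[344, 73], [345, 132], [290, 132], [289, 74]]
tray [[27, 14], [105, 10], [124, 21], [155, 180], [83, 185]]
planter [[432, 125], [479, 124], [609, 137], [581, 220], [433, 210], [420, 200]]
rows of handle end [(150, [300])]
lip corners
[[622.2, 25.8], [635.9, -45.9]]
handle end centre at z=.130
[[503.5, -30.4]]
tray near corners
[[427.6, 283.9], [450.8, 183.2]]
far
[[628.9, 328.4], [650.8, 220.1]]
planter rim
[[592.5, -176.8], [612.2, -363.9], [504.7, -378.7], [483.0, -190.5]]
```

```bash
cat >> h.py <<'E'
FL=Ro.from_euler("z",180,degrees=True)
_tr=toolrot
def toolrot(yaw,tilt): return _tr(yaw,tilt)*FL
E
cat > g.py <<'E'
from h import *
def tcp_for_grip(g,yaw,tilt,back=0):
    z=toolrot(yaw,tilt).apply([0,0,1]); return np.array(g)+(2-back)*z
E
python3 - <<'E'
from workcell import bot
from g import *
go(bot,[(tcp_for_grip((513,-30,102),10,40,100),10,40)])
R=toolrot(10,0)*Ro.from_euler("y",0)
a=toolrot(10,0);print((a.inv()*toolrot(10,40)).as_rotvec(degrees=True))
z=tcp_for_grip((513,-30,102),10,40,100)-np.array([499.4,-30.9,280.5]);print(z, a.inv().apply(z))
E
```

```text
[-49.5   1.5 103.4] [ 6.1500e+01 -9.0000e-02  1.6903e+02] rows>= 20.9
[ 4.86911245e-15 -4.00000000e+01  5.69536856e-15]
[ -48.43617771  -10.03865191 -103.42764457] [ 49.44351695  -1.47528824 103.42764457]
```

Call:
carry_out:
  moves: "0 0 0 0 0 -179 60;0 0 0 0 0 -179 60;0 0 0 0 0 -179 60;0 0 0 0 0 -179 60;0 0 0 0 0 -179 60;0 0 0 0 0 -179 60;0 0 0 0 0 -179 60;0 0 0 0 0 -179 60;0 0 0 0 0 -179 60;0 0 0 0 0 -179 60;0 0 0 0 0 -179 60;0 0 0 0 0 -179 60;0 0 0 0 0 -179 60;0 0 0 0 0 -179 60;0 0 0 0 0 -179 60;0 0 0 0 0 -179 60;0 0 0 0 0 -179 60;0 0 0 0 0 -179 60;0 0 0 0 0 -179 60;0 0 0 0 0 -179 60"

```text
time: 3.85
ee_pos: [0.4995, -0.0309, 0.2806]
tcp_rot: [-180.0, 0.0, -177.9]
wrist_force: [0.3, 1.1, -0.1]
opening: 0.06
grasp_force: 0.0
```

```bash
python3 - <<'E'
from workcell import bot
from g import *
print(bot.get_obs()["tcp_rot"],bot.get_obs()["q"])
go(bot,[(tcp_for_grip((513,-30,102),10,40,100),10,40)])
E
```

```text
[-1.79992843e+02  2.81422117e-02 -1.77906824e+02] [-3.54240085e+00 -1.00618351e+00  7.54668314e+00  9.85241577e+01
 -4.35835459e-03 -5.63557614e+00]
[ 49.   -8.2 103.5] [ -2.77 -39.91  -7.58] rows>= 4.7
```

Call:
carry_out:
  moves: "49 -8.2 103.5 -2.8 -40 -7.6 60;49 -8.2 103.5 -2.8 -40 -7.6 60;49 -8.2 103.5 -2.8 -40 -7.6 60;49 -8.2 103.5 -2.8 -40 -7.6 60;49 -8.2 103.5 -2.8 -40 -7.6 60;49 -8.2 103.5 -2.8 -40 -7.6 60;49 -8.2 103.5 -2.8 -40 -7.6 60;49 -8.2 103.5 -2.8 -40 -7.6 60"

```text
time: 4.65
ee_pos: [0.4511, -0.0408, 0.1763]
tcp_rot: [180.0, 40.0, -170.4]
wrist_force: [-0.2, -0.4, 1.8]
opening: 0.0595
grasp_force: 0.0
```

```bash
python3 - <<'E'
from workcell import bot
from g import *
print(bot.get_obs()["tcp_rot"],bot.get_obs()["q"],bot.get_obs()["time"])
go(bot,[(tcp_for_grip((513,-30,102),10,40,0),10,40)])
c=cam(bot,"wrist"); im=c["img"].copy()
for P in [(513.2,-30,102),(501,-32.5,130),(592,-16.5,4),(629,-10,4)]:
    u=proj(c,np.array(P)/1000)[0]; cv2.circle(im,tuple(int(round(v)) for v in u),2,(255,0,0),-1)
cv2.imwrite("pics/w2.png",im[:,:,::-1])
E
```

```text
[ 179.96136247   39.99391408 -170.3950936 ] [-13.92062831 -48.56073218 -46.13929538  54.8669755   14.90157788
 -18.44789264] 4.65
[-0.4  0.3 99.3] [-0.22 -0.01 -0.3 ] rows>= 2.0
```

View pics/w2.png

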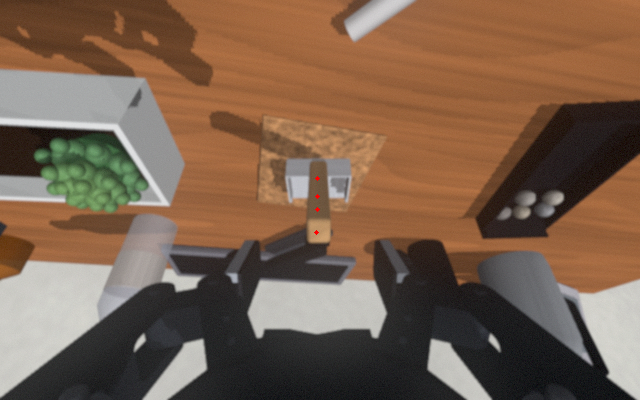

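The predicted points fall on the handle centre, with the handle end at (318,232), so I'll advance and grip.

Call:
carry_out:
  moves: "0 0 30 0 0 0 60;0 0 60 0 0 0 60;0 0 85 0 0 0 60;-0.4 0.3 99.3 0 0 -0.3 60;-0.4 0.3 99.3 0 0 -0.3 60;-0.4 0.3 99.3 0 0 -0.3 10;-0.4 0.3 99.3 0 0 -0.3 10;-0.4 0.3 99.3 0 0 -0.3 10;-0.4 0.3 99.3 0 0 -0.3 10;-0.4 0.3 99.3 0 0 -0.3 10;-0.4 0.3 99.3 0 0 -0.3 10;-0.4 0.3 99.3 0 0 -0.3 10"
  force: 70

```text
time: 5.9
ee_pos: [0.5156, -0.0287, 0.103]
tcp_rot: [-179.7, 40.2, -169.8]
wrist_force: [-2.8, -0.4, 6.8]
opening: 0.017
grasp_force: 68.4
```

```bash
python3 - <<'E'
from workcell import bot
from g import *
o=bot.get_obs();print({k:np.round(o[k],4) for k in o})
c=cam(bot,"top");s=cam(bot,"scene")
import numpy as np
a=cv2.resize(c["img"][160:240,290:370],(400,400),interpolation=cv2.INTER_CUBIC);b=s["img"][130:270,250:410]
b=cv2.resize(b,(457,400),interpolation=cv2.INTER_CUBIC)[:,:390]
cv2.imwrite("pics/g1.png",np.hstack([a,b])[:,:,::-1])
E
```

```text
{'time': np.float64(5.9), 'q': array([ -9.5443, -37.3588, -49.4575,  39.3126,  12.3289, -15.292 ]), 'qd': array([ 0.0961,  0.033 , -0.0074,  0.0187,  0.0178,  0.0137]), 'joint_efforts': array([  0.2946, -11.8031,  49.7346,  -6.2507,   0.2392,  -0.0743]), 'ee_pos': array([ 0.5156, -0.0287,  0.103 ]), 'tcp_rot': array([-179.7366,   40.2151, -169.8251]), 'wrist_force': array([-2.7836, -0.3862,  6.8337]), 'torque': array([0.1696, 0.2856, 0.0792]), 'grasp_force': np.float64(68.3714), 'opening': np.float64(0.017)}
```

View pics/g1.png

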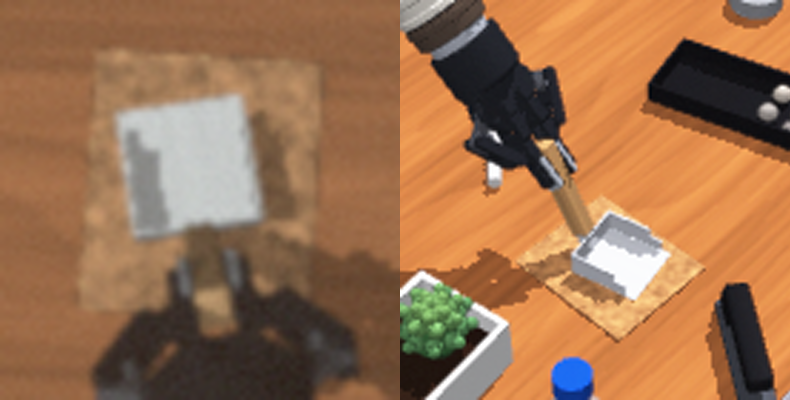

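The handle is held at an opening of 17 mm and the scoop sits flat. I'll save the grip relation and plan the lift and the tray entry.

```bash
python3 - <<'E'
from workcell import bot
from g import *
c=cam(bot,"top")
print(np.round(ray(c,[[313.4,181.6],[338,179]],.0055)*1000,1))
E
cat > s.py <<'E'
from g import *
# at grasp: tool pose vs scoop base (flat, yaw 10.2)
R_g=Ro.from_euler("xyz",[-179.74,40.215,-169.825],degrees=True); p_g=np.array([515.6,-28.7,103.0])
psi=10.2; Rs=Ro.from_euler("z",psi,degrees=True)
base=np.array([592.0,-16.0,4.0])  # x/y from vision
base[:2]=(p_g+Rs.apply([78.5,0,0]))[:2]
Rts=Rs.inv()*R_g; tts=Rs.inv().apply(p_g-base)   # tool in scoop frame
def tool_for(lip,yaw,nose):
    "lip pos (underside, mm), scoop yaw, nose>0 = mouth down"
    S=Ro.from_euler("zy",[yaw,nose],degrees=True)  # intrinsic-free below
    S=Ro.from_euler("z",yaw,degrees=True)*Ro.from_euler("y",nose,degrees=True)
    b=np.array(lip)-S.apply([37.5,0,0])
    return b+S.apply(tts), S*Rts
def plan(bot,L):
    o=bot.get_obs();R0=Ro.from_euler("xyz",o["tcp_rot"],degrees=True);p0=o["ee_pos"]*1000
    for l in L:
        p,R=tool_for(*l); d=R0.inv().apply(p-p0); r=(R0.inv()*R).as_rotvec(degrees=True)
        print(l,"tcp",np.round(p),"->",*np.round(d,1),*np.round(r,1),"n",round(max(np.linalg.norm(d)/50,np.linalg.norm(r)/8.59),1))
def tray(x,y,z): a=np.radians(13); return np.array([556.5+x*np.cos(a)-y*np.sin(a),265.5+x*np.sin(a)+y*np.cos(a),z])
def planter(x,y,z): a=np.radians(6); return np.array([547+x*np.cos(a)-y*np.sin(a),-277+x*np.sin(a)+y*np.cos(a),z])
E
python3 - <<'E'
from workcell import bot
from s import *
print(base,tts)
lip0=base+Rs.apply([37.5,0,0])
plan(bot,[(lip0+[0,0,100],10.2,0),(tray(-35,0,104),13,0)])
E
```

```text
[[622.   25.1   5.5]
 [631.2 -44.6   5.5]]
[592.85935523 -14.79884788   4.        ] [-7.85000000e+01  5.54458968e-15  9.90000000e+01]
(array([629.76669052,  -8.15817012, 104.        ]), 10.2, 0) tcp [516. -29. 203.] -> -64.6 -0.4 -76.4 0.0 -0.0 -0.0 n 2.0
(array([522.39704773, 257.6267131 , 104.        ]), 13, 0) tcp [409. 232. 203.] -> -19.8 274.3 -115.4 -1.8 -0.0 -2.1 n 6.0
```

```bash
sed -i 's/78.5,0,0/77.0,0,0/' s.py; python3 - <<'E'
from workcell import bot
from s import *
lip0=base+Rs.apply([37.5,0,0])
plan(bot,[(lip0+[0,0,60],10.2,0),(tray(-22,0,75),13,0)])
E
```

```text
(array([628.29039711,  -8.42379723,  64.        ]), 10.2, 0) tcp [516. -29. 163.] -> -38.7 -0.2 -45.8 0.0 -0.0 -0.0 n 1.2
(array([535.06385857, 260.5510768 ,  75.        ]), 13, 0) tcp [423. 235. 174.] -> -12.1 275.2 -83.9 -1.8 -0.0 -2.1 n 5.8
```

Call:
carry_out:
  moves: "-13 0 -15 0 0 0 10;-39 0 -46 0 0 0 10;-39 20 -56 0 0 0 10;-34 60 -62 0 0 0 10;-29 105 -68 -0.5 0 -0.5 10;-24 150 -74 -1 0 -1 10;-20 195 -80 -1.5 0 -1.6 10;-16 230 -84 -1.8 0 -2.1 10;-13 258 -84 -1.8 0 -2.1 10;-12 275 -84 -1.8 0 -2.1 10;-12 275 -84 -1.8 0 -2.1 10;-12 275 -84 -1.8 0 -2.1 10"

```text
time: 7.25
ee_pos: [0.4226, 0.2347, 0.1721]
tcp_rot: [-179.8, 40.0, -167.0]
wrist_force: [-0.3, 0.1, -1.6]
opening: 0.0171
grasp_force: 69.0
```

```bash
python3 - <<'E'
from workcell import bot
from s import *
o=bot.get_obs();print(o["q"].round(1),o["ee_pos"].round(4),o["tcp_rot"].round(1),o["opening"],o["wrist_force"].round(1))
c=cam(bot,"top"); a=cv2.resize(c["img"][155:260,190:270],(0,0),fx=5.5,fy=5.5,interpolation=cv2.INTER_CUBIC)
for P in [tray(-22,36,75),tray(-22,-36,75),tray(84,46,36),tray(84,-46,36),tray(-124,46,26),tray(-124,-46,26)]:
    u=((proj(c,P/1000)[0]-[190,155]+.5)*5.5-.5).astype(int); cv2.circle(a,tuple(int(v) for v in u),3,(255,0,0),-1)
cv2.imwrite("pics/t1.png",a[:,:,::-1])
E
```

```text
[ 37.7 -42.7 -44.1  51.4 -15.8  19.5] [0.4226 0.2347 0.1721] [-179.8   40.  -167. ] 0.017050665049633554 [-0.3  0.1 -1.6]
```

View pics/t1.png

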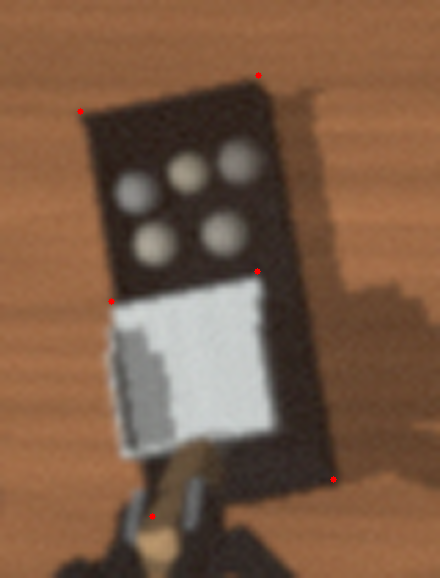

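The view shows the scoop (lip at px (113,306)–(260,279)) centred and parallel in the tray, about 3 mm short of the model. The pebbles lie ahead of it, so I'll refine the offsets, lower it and push.

```bash
sed -i 's/77.0,0,0/75.0,0,0/; s/np.radians(13); return np.array(\[556.5/np.radians(12.7); return np.array([556/; s/,265.5+x/,264.5+x/' s.py; grep -n "def tray" s.py; python3 - <<'E'
from workcell import bot
from s import *
Y=13
plan(bot,[(tray(-22,0,30),Y,1),(tray(-22,0,6),Y,2),(tray(-22,0,2.5),Y,2),(tray(20,0,2.5),Y,2),(tray(57,0,2.5),Y,2)])
E
```

```text
19:def tray(x,y,z): a=np.radians(12.7); return np.array([556+x*np.cos(a)-y*np.sin(a),264.5+x*np.sin(a)+y*np.cos(a),z])
(array([534.53824003, 259.6633835 ,  30.        ]), 13, 1) tcp [427. 235. 131.] -> 23.7 -0.2 34.0 0.0 0.8 -0.1 n 0.8
(array([534.53824003, 259.6633835 ,   6.        ]), 13, 2) tcp [428. 235. 109.] -> 36.5 -0.1 52.1 0.0 1.8 -0.1 n 1.3
(array([534.53824003, 259.6633835 ,   2.5       ]), 13, 2) tcp [428. 235. 105.] -> 38.8 -0.1 54.8 0.0 1.8 -0.1 n 1.3
(array([575.51069088, 268.89692409,   2.5       ]), 13, 2) tcp [469. 244. 105.] -> 6.6 -0.1 81.8 0.0 1.8 -0.1 n 1.6
(array([611.605469  , 277.03123365,   2.5       ]), 13, 2) tcp [505. 253. 105.] -> -21.7 -0.2 105.6 0.0 1.8 -0.1 n 2.2
```

Call:
carry_out:
  moves: "12 0 17 0 0.4 0 10;23.7 0 34 0 0.8 0 10;31 0 44 0 1.4 0 10;36.5 0 52 0 1.8 0 10;38.8 0 54.8 0 1.8 0 10;38.8 0 54.8 0 1.8 0 10;38.8 0 54.8 0 1.8 0 10"
  force: 115

```text
time: 8.0
ee_pos: [0.4288, 0.2358, 0.1065]
tcp_rot: [-179.9, 38.3, -167.2]
wrist_force: [0.1, -1.0, 1.2]
opening: 0.0167
grasp_force: 112.2
```

Call:
carry_out:
  moves: "-6 0 5 0 0 0 10;-14 0 11 0 0 0 10;-22 0 17 0 0 0 10;-30 0 23.5 0 0 0 10;-38 0 30 0 0 0 10;-44 0 34.5 0 0 0 10;-50 0 39.5 0 0 0 10;-55 0 43 0 0 0 10;-59 0 46.5 0 0 0 10;-62 0 48.8 0 0 0 10;-62 0 48.8 0 0 0 10"

```text
time: 9.1
ee_pos: [0.5057, 0.2538, 0.1086]
tcp_rot: [-179.9, 38.3, -167.1]
wrist_force: [-45.1, -14.2, 37.5]
opening: 0.0164
grasp_force: 120.5
```

```bash
python3 - <<'E'
from workcell import bot
from s import *
o=bot.get_obs();print(o["q"].round(1),o["ee_pos"].round(4),o["tcp_rot"].round(1),o["opening"],o["wrist_force"].round(1))
c=cam(bot,"top"); a=cv2.resize(c["img"][155:260,190:270],(0,0),fx=5.5,fy=5.5,interpolation=cv2.INTER_CUBIC)
cv2.imwrite("pics/t2.png",a[:,:,::-1])
E
```

```text
[ 32.3 -26.9 -42.   38.3 -12.   15.4] [0.5057 0.2538 0.1086] [-179.9   38.3 -167.1] 0.016439801871396285 [-45.1 -14.2  37.5]
```

View pics/t2.png

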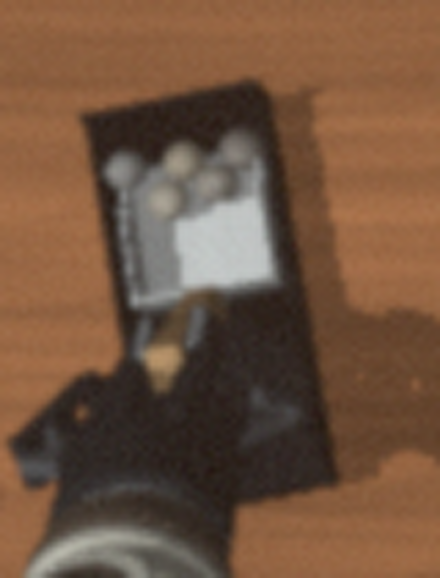

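Two pebbles are well in at (165,200) and (212,183), one is on the lip, and two are at the front corners. The lip is pressing on the ramp, so I'll tilt the mouth up along the ramp.

```bash
cat >> s.py <<'E'
def planc(ref,L):
    p0,R0=tool_for(*ref)
    for l in L:
        p,R=tool_for(*l); d=R0.inv().apply(p-p0); r=(R0.inv()*R).as_rotvec(degrees=True)
        print(l[2],"tcp",np.round(p),"->",*np.round(d,1),*np.round(r,1))
E
python3 - <<'E'
from s import *
T=lambda x,z,n:(tray(x,0,z),13,n)
planc(T(57,2.5,2),[T(56.5,5,0),T(59,11.5,-5),T(63,18,-10),T(67,25,-15),T(70,32,-20),T(70,45,-22)])
E
```

```text
0 tcp [502. 252. 104.] -> 4.0 -0.0 -1.4 -0.0 -2.0 0.0
-5 tcp [496. 250. 100.] -> 10.8 -0.0 -2.0 -0.0 -7.0 0.0
-10 tcp [493. 250.  96.] -> 16.0 -0.0 -0.7 -0.0 -12.0 0.1
-15 tcp [491. 249.  92.] -> 20.6 -0.1 1.4 -0.0 -17.0 0.1
-20 tcp [488. 248.  87.] -> 25.5 -0.1 3.9 -0.0 -22.0 0.1
-22 tcp [487. 248.  95.] -> 21.9 -0.1 -3.6 -0.0 -24.0 0.1
```

Call:
carry_out:
  moves: "2 0 -0.7 0 -1 0 10;4 0 -1.4 0 -2 0 10;7.5 0 -1.7 0 -4.5 0 10;10.8 0 -2 0 -7 0 10;13.5 0 -1.4 0 -9.5 0 10;16 0 -0.7 0 -12 0 10;18.4 0 0.4 0 -14.5 0 10;20.6 0 1.4 0 -17 0 10;23 0 2.6 0 -19.5 0 10;25.5 0 3.9 0 -22 0 10;24 0 0.4 0 -23 0 10;22 0 -3.6 0 -24 0 10;22 0 -3.6 0 -24 0 10"

```text
time: 10.45
ee_pos: [0.491, 0.2535, 0.0985]
tcp_rot: [-179.5, 61.7, -166.9]
wrist_force: [-0.5, -0.7, -1.8]
opening: 0.0166
grasp_force: 112.8
```

```bash
python3 - <<'E'
from workcell import bot
from s import *
o=bot.get_obs();print(o["q"].round(1),o["ee_pos"].round(4),o["tcp_rot"].round(1),o["opening"],o["wrist_force"].round(1))
c=cam(bot,"top"); a=cv2.resize(c["img"][155:260,190:270],(0,0),fx=5,fy=5,interpolation=cv2.INTER_CUBIC)
s=cam(bot,"scene"); b=cv2.resize(s["img"][120:225,325:405],(0,0),fx=5,fy=5,interpolation=cv2.INTER_CUBIC)
cv2.imwrite("pics/t3.png",np.hstack([a,b])[:,:,::-1])
E
```

```text
[ 37.8 -42.9 -65.7   8.  -22.2  12.4] [0.491  0.2535 0.0985] [-179.5   61.7 -166.9] 0.01662449720390987 [-0.5 -0.7 -1.8]
```

View pics/t3.png

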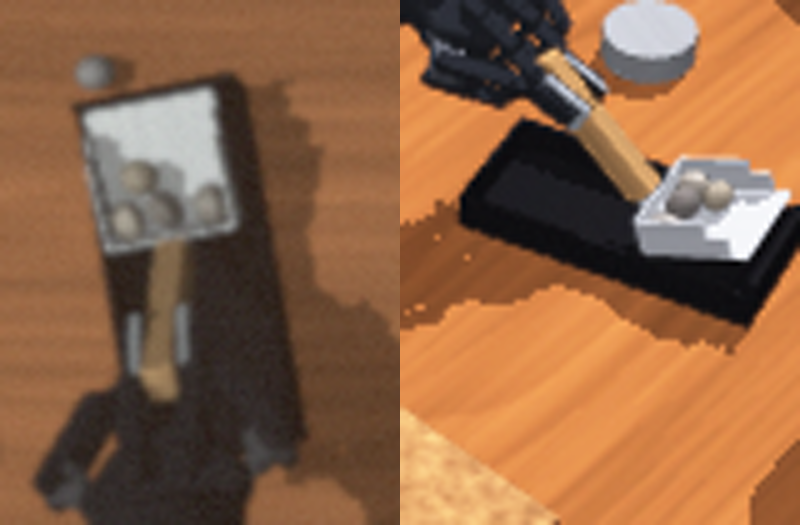

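Four pebbles are in the scoop, but the fifth hopped over the far wall and lies on the desk at crop (95,70). I'll deliver the four first and recover that one afterwards.

```bash
python3 - <<'E'
from workcell import bot
from s import *
c=cam(bot,"top")
print("stray",ray(c,[[208.7,168.8]],.0095)*1000, "wall corners",tray(84,46,0),tray(84,-46,0))
T=lambda x,z,n:(tray(x,0,z),13,n)
plan(bot,[T(62,55,-18),T(50,90,-15),(tray(30,0,150),13,-15)])
E
```

```text
stray [[651.0743033  325.88060671   9.5       ]] wall corners [627.83197629 327.84167019   0.        ] [648.05782709 238.09249214   0.        ]
(array([616.48314172, 278.13046467,  55.        ]), 13, -18) tcp [482. 247. 114.] -> -9.6 -4.3 -16.1 -0.2 3.4 0.0 n 0.4
(array([604.7767272 , 275.49231022,  90.        ]), 13, -15) tcp [474. 245. 157.] -> -42.6 -4.4 -43.8 -0.2 6.4 0.0 n 1.2
(array([585.26603632, 271.09538613, 150.        ]), 13, -15) tcp [454. 241. 217.] -> -85.9 -4.7 -89.9 -0.2 6.4 0.0 n 2.5
```

Call:
carry_out:
  moves: "-3 -1 -5 0 1 0 10;-10 -2 -16 0 3.4 0 10;-25 -4 -29 0 5 0 10;-42 -4 -44 0 6.4 0 10;-62 -4 -66 0 6.4 0 10;-78 -4 -82 0 6.4 0 10;-86 -4 -90 0 6.4 0 10;-86 -4 -90 0 6.4 0 10"

```text
time: 11.4
ee_pos: [0.4612, 0.2484, 0.2197]
tcp_rot: [-179.5, 55.1, -167.1]
wrist_force: [-0.5, -0.1, -1.3]
opening: 0.0167
grasp_force: 112.7
```

```bash
python3 - <<'E'
from workcell import bot
from s import *
print(bot.get_obs()["q"].round(1))
plan(bot,[((615,130,150),11,-15),((615,-50,150),9,-15),((600,-200,150),7,-15),(planter(5,-42,150),6,-15),(planter(5,-42,90),6,-8)])
E
```

```text
[ 39.3 -48.5 -49.9  36.7 -22.   15.9]
((615, 130, 150), 11, -15) tcp [483. 104. 217.] -> 8.7 -145.4 -5.6 1.3 -0.1 1.1 n 2.9
((615, -50, 150), 9, -15) tcp [482. -71. 217.] -> 31.5 -316.5 -36.7 2.9 -0.1 2.2 n 6.4
((600, -200, 150), 7, -15) tcp [ 467. -216.  217.] -> 58.7 -455.0 -74.5 4.6 -0.1 3.4 n 9.3
(array([ 556.36280493, -318.24727729,  150.        ]), 6, -15) tcp [ 423. -332.  217.] -> 97.9 -558.8 -129.9 5.4 -0.1 3.9 n 11.6
(array([ 556.36280493, -318.24727729,   90.        ]), 6, -8) tcp [ 432. -331.  172.] -> 129.0 -559.6 -97.2 5.1 6.9 4.2 n 11.6
```

```bash
python3 - <<'E'
from workcell import bot
from s import *
plan(bot,[((625,220,145),12,-10),((650,130,145),11,-10),((675,20,145),9,-10),((660,-100,145),7,-10)])
E
```

```text
((625, 220, 145), 12, -10) tcp [500. 193. 223.] -> -17.2 -62.1 19.6 0.4 4.9 0.5 n 1.3
((650, 130, 145), 11, -10) tcp [524. 106. 223.] -> -19.7 -153.1 24.0 1.2 4.9 1.1 n 3.1
((675, 20, 145), 9, -10) tcp [549.  -0. 223.] -> -19.8 -261.5 25.1 2.8 4.9 2.3 n 5.3
((660, -100, 145), 7, -10) tcp [ 533. -116.  223.] -> 3.6 -370.9 -7.6 4.4 4.9 3.5 n 7.4
```

Call:
carry_out:
  moves: "-5 -12 6 0 1.5 0 10;-11 -35 13 0.2 3.2 0.2 10;-17 -62 20 0.4 4.9 0.5 10;-18 -92 21 0.7 4.9 0.7 10;-19 -122 23 1 4.9 0.9 10;-20 -153 24 1.2 4.9 1.1 10;-20 -185 24.5 1.7 4.9 1.4 10;-20 -220 25 2.2 4.9 1.9 10;-20 -255 25 2.7 4.9 2.3 10;-15 -290 18 3.2 4.9 2.6 10;-7 -325 7 3.8 4.9 3 10;0 -352 -2 4.2 4.9 3.3 10;3.6 -371 -7.6 4.4 4.9 3.5 10;3.6 -371 -7.6 4.4 4.9 3.5 10"

```text
time: 12.8
ee_pos: [0.5318, -0.1185, 0.2193]
tcp_rot: [-179.7, 50.0, -173.2]
wrist_force: [-0.3, 0.4, -1.1]
opening: 0.0165
grasp_force: 112.8
```

```bash
python3 - <<'E'
from workcell import bot
from s import *
print(bot.get_obs()["q"].round(1))
plan(bot,[((625,-220,145),6,-10),((590,-280,145),6,-10),(planter(5,-42,145),6,-10),(planter(5,-42,95),6,-5)])
c=cam(bot,"top"); cv2.imwrite("pics/t4.png",cv2.resize(c["img"][150:250,290:480],(0,0),fx=4,fy=4,interpolation=cv2.INTER_CUBIC)[:,:,::-1])
E
```

```text
[-23.3 -39.4 -42.6  40.9  22.3 -20.4]
((625, -220, 145), 6, -10) tcp [ 498. -233.  223.] -> 27.7 -110.2 -38.2 0.6 -0.2 0.5 n 2.4
((590, -280, 145), 6, -10) tcp [ 463. -293.  223.] -> 54.6 -165.8 -69.9 0.6 -0.2 0.5 n 3.8
(array([ 556.36280493, -318.24727729,  145.        ]), 6, -10) tcp [ 429. -332.  223.] -> 79.0 -200.0 -98.8 0.6 -0.2 0.5 n 4.7
(array([ 556.36280493, -318.24727729,   95.        ]), 6, -5) tcp [ 436. -331.  184.] -> 104.3 -199.9 -68.1 0.6 4.8 0.5 n 4.7
```

Call:
carry_out:
  moves: "7 -25 -9 0.1 0 0.1 10;15 -55 -20 0.3 0 0.3 10;22 -85 -30 0.5 0 0.4 10;29 -112 -39 0.6 0 0.5 10;40 -137 -52 0.6 0 0.5 10;53 -163 -68 0.6 0 0.5 10;66 -182 -84 0.6 0 0.5 10;79 -200 -99 0.6 0 0.5 10;79 -200 -99 0.6 0 0.5 10;84 -200 -93 0.6 1 0.5 10;94 -200 -80 0.6 2.8 0.5 10;104 -200 -68 0.6 4.8 0.5 10;104 -200 -68 0.6 4.8 0.5 10"

```text
time: 14.15
ee_pos: [0.439, -0.3267, 0.1837]
tcp_rot: [-179.8, 45.2, -173.7]
wrist_force: [0.4, 1.0, -1.6]
opening: 0.017
grasp_force: 113.1
```

```bash
python3 - <<'E'
from workcell import bot
from s import *
print(bot.get_obs()["q"].round(1))
P=lambda x,z,n:(planter(x,-42,z),6,n)
plan(bot,[P(5,75,8),P(5,60,20),P(5,55,35),P(5,52,50),P(3,52,65)])
c=cam(bot,"top"); a=cv2.resize(c["img"][165:255,370:480],(0,0),fx=5,fy=5,interpolation=cv2.INTER_CUBIC)
for Q in [planter(5,-42+36,95),planter(5,-42-36,95),planter(55,95,60),planter(55,-95,60),planter(-55,95,60),planter(-55,-95,60)]:
    u=((proj(c,Q/1000)[0]-[370,165]+.5)*5-.5); cv2.circle(a,tuple(int(v) for v in u),3,(255,0,0),-1)
cv2.imwrite("pics/t4.png",a[:,:,::-1])
E
```

```text
[-54.2 -21.6 -31.   54.1  38.  -51.2]
(array([ 556.36280493, -318.24727729,   75.        ]), 6, 8) tcp [ 459. -328.  189.] -> -17.6 -3.9 10.6 0.3 13.0 0.2 n 1.5
(array([ 556.36280493, -318.24727729,   60.        ]), 6, 20) tcp [ 485. -326.  192.] -> -37.8 -4.0 26.9 0.3 25.0 0.2 n 2.9
(array([ 556.36280493, -318.24727729,   55.        ]), 6, 35) tcp [ 521. -322.  201.] -> -70.0 -4.1 46.4 0.2 40.0 0.1 n 4.7
(array([ 556.36280493, -318.24727729,   52.        ]), 6, 50) tcp [ 560. -318.  202.] -> -98.2 -4.2 73.1 0.2 55.0 0.1 n 6.4
(array([ 554.37376114, -318.45633422,   52.        ]), 6, 65) tcp [ 596. -314.  196.] -> -119.8 -4.3 103.4 0.1 70.0 0.1 n 8.1
```

View pics/t4.png

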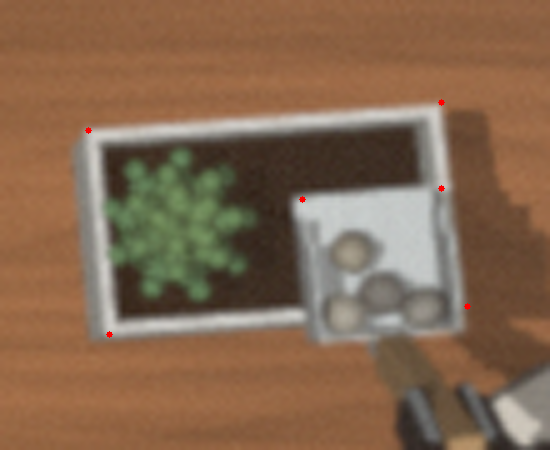

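Four pebbles are in the scoop, whose lip (293–436, 194) is over the bare soil and clear of the plant. I'll tip it now.

Call:
carry_out:
  moves: "-9 -4 5 0.3 6.5 0.2 10;-17.6 -4 10.6 0.3 13 0.2 10;-28 -4 19 0.3 19 0.2 10;-38 -4 27 0.3 25 0.2 10;-48 -4 33 0.3 30 0.2 10;-59 -4 39.5 0.2 35 0.1 10;-70 -4 46.4 0.2 40 0.1 10;-79.5 -4 55 0.2 45 0.1 10;-89 -4 64 0.2 50 0.1 10;-98.2 -4 73 0.2 55 0.1 10;-106 -4 83 0.1 60 0.1 10;-113 -4 93 0.1 65 0.1 10;-120 -4 103.4 0.1 70 0.1 10;-120 -4 103.4 0.1 70 0.1 10;-120 -4 103.4 0.1 70 0.1 10;-120 -4 103.4 0.1 70 0.1 10"

```text
time: 15.8
ee_pos: [0.5968, -0.3155, 0.1988]
tcp_rot: [-179.6, -24.6, -174.2]
wrist_force: [0.1, -0.5, -0.3]
opening: 0.0166
grasp_force: 113.6
```

```bash
python3 - <<'E'
from workcell import bot
from s import *
print(bot.get_obs()["q"].round(1))
P=lambda x,y,z,n:(planter(x,y,z),6,n)
plan(bot,[P(3,-42,52,65),P(0,-42,85,50),P(0,-42,130,20),P(0,-42,150,0)])
E
```

```text
[-23.1  50.6  63.4 124.4 -12.  -26.7]
(array([ 554.37376114, -318.45633422,   52.        ]), 6, 65) tcp [ 596. -314.  196.] -> -0.9 1.5 2.9 -0.0 0.2 -0.2 n 0.1
(array([ 551.39019546, -318.76991961,   85.        ]), 6, 50) tcp [ 555. -318.  235.] -> 53.2 1.3 -15.3 -0.1 -14.8 -0.1 n 1.7
(array([ 551.39019546, -318.76991961,  130.        ]), 6, 20) tcp [ 480. -326.  262.] -> 132.8 1.0 -8.3 -0.1 -44.8 0.1 n 5.2
(array([ 551.39019546, -318.76991961,  150.        ]), 6, 0) tcp [ 440. -331.  249.] -> 164.6 1.1 20.0 -0.2 -64.8 0.2 n 7.5
```

Call:
carry_out:
  moves: "18 1 -5 0 -5 0 10;36 1 -10 0 -10 0 10;53 1 -15 0 -15 0 10;75 1 -14 0 -22 0 10;95 1 -12 0 -29 0 10;114 1 -10 0 -37 0 10;133 1 -8 0 -45 0 10;145 1 2 0 -52 0 10;156 1 11 0 -58.5 0 10;165 1 20 0 -65 0 10;165 1 20 0 -65 0 10"

```text
time: 16.9
ee_pos: [0.4347, -0.3299, 0.2466]
tcp_rot: [-179.7, 40.4, -174.1]
wrist_force: [-1.1, -0.1, -0.7]
opening: 0.0166
grasp_force: 113.2
```

```bash
python3 - <<'E'
from workcell import bot
from s import *
o=bot.get_obs();print(o["q"].round(1),o["ee_pos"],o["tcp_rot"])
c=cam(bot,"top"); a=cv2.resize(c["img"][165:255,370:470],(0,0),fx=4,fy=4,interpolation=cv2.INTER_CUBIC)
b=cv2.resize(c["img"][140:230,185:275],(0,0),fx=4,fy=4,interpolation=cv2.INTER_CUBIC)
cv2.imwrite("pics/t5.png",np.hstack([a,b])[:,:,::-1])
E
```

```text
[-52.9 -20.  -20.9  65.1  33.5 -51.4] [ 0.43465381 -0.32994886  0.24658182] [-179.74598549   40.40737174 -174.11879354]
```

View pics/t5.png

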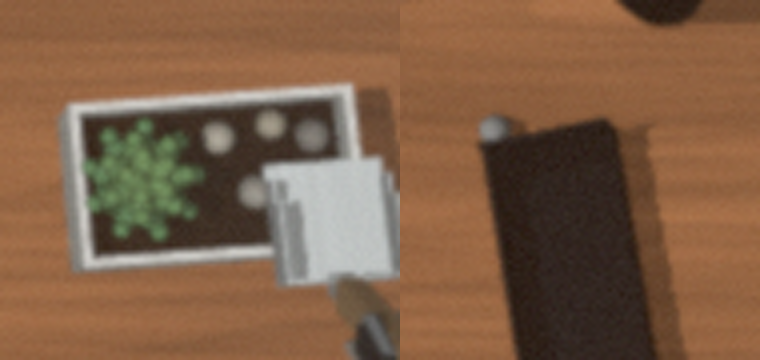

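The four pebbles lie on the planter soil and the scoop is empty. The stray rests on the desk at the tray's far-left outer corner (about 208,172 in the full image). My picture budget is spent, so from here I'll measure numerically. The plan is to use the scoop as a hoe to drag the stray round to the tray's right wall, then scoop it against that wall.

```bash
cat >> s.py <<'E'
def lip_now(bot):
    o=bot.get_obs();R=Ro.from_euler("xyz",o["tcp_rot"],degrees=True);S=R*Rts.inv();b=o["ee_pos"]*1000-S.apply(tts)
    return [b+S.apply([37.5,k,0]) for k in (36,0,-36)],S.as_euler("ZYX",degrees=True).round(1)
def stray(c,box,z=.0095,vmin=80,smax=70):
    hsv=cv2.cvtColor(c["img"],cv2.COLOR_RGB2HSV);x0,y0,x1,y1=box
    m=((hsv[y0:y1,x0:x1,1]<smax)&(hsv[y0:y1,x0:x1,2]>vmin)).astype(np.uint8)
    n,_,st,ce=cv2.connectedComponentsWithStats(m)
    for i in range(1,n):
        if st[i,4]>8: uv=ce[i]+[x0,y0]; print("blob",uv.round(1),st[i,4],(ray(c,uv,z)[0]*1000).round(1), "tray-local",(Ro.from_euler("z",-12.7,degrees=True).apply(ray(c,uv,z)[0]*1000-[556,264.5,0])).round(1))
E
python3 - <<'E'
from workcell import bot
from s import *
L,e=lip_now(bot);print(np.round(L),e)
c=cam(bot,"top");print(proj(c,np.array(L)/1000).round(1),"seen (436,206.7) (465,204.2)")
stray(c,(195,150,255,255))
L=lambda x,y,z,yaw,n:(tray(x,y,z),yaw,n)
plan(bot,[L(112,70,100,-77,65),L(112,70,3,-77,65),L(112,-50,3,-77,65)])
E
```

```text
[[ 544. -283.  150.]
 [ 548. -319.  150.]
 [ 552. -355.  150.]] [ 5.9 -0.1 -0.1]
[[436.  204.9]
 [450.7 203.8]
 [465.4 202.6]] seen (436,206.7) (465,204.2)
blob [208.  171.6] 36 [642.7 327.3   9.5] tray-local [98.4 42.2  9.5]
(array([649.87063462, 357.41019296, 100.        ]), -77, 65) tcp [659. 316. 244.] -> -217.4 621.6 186.7 11.6 53.4 85.9 n 13.7
(array([649.87063462, 357.41019296,   3.        ]), -77, 65) tcp [659. 316. 147.] -> -154.6 622.4 260.7 11.6 53.4 85.9 n 13.8
(array([676.25217914, 240.34604769,   3.        ]), -77, 65) tcp [686. 199. 147.] -> -165.0 503.2 270.7 11.6 53.4 85.9 n 11.9
```

```bash
python3 - <<'E'
from workcell import bot
from s import *
c=cam(bot,"top");h=cv2.cvtColor(c["img"],cv2.COLOR_RGB2HSV)
m=np.zeros((400,640),np.uint8);m[105:152,225:268]=(h[105:152,225:268,2]<60)*255
k=max(cv2.findContours(m,0,1)[0],key=cv2.contourArea)[:,0].astype(float)
w0=ray(c,k,0.)*1000; print("mug contour z0: min x",w0[w0[:,0].argmin()].round(),"min y",w0[w0[:,1].argmin()].round(),"ctr .055",(ray(c,k.mean(0),.055)[0]*1000).round())
s=cam(bot,"scene");hs=cv2.cvtColor(s["img"],cv2.COLOR_RGB2HSV)
m=np.zeros((400,640),np.uint8);m[170:220,400:445]=(hs[170:220,400:445,2]<60)*255
k=max(cv2.findContours(m,0,1)[0],key=cv2.contourArea)[:,0].astype(float)
print("mug scene: bottom pt",k[k[:,1].argmax()],(ray(s,k[k[:,1].argmax()],0)[0]*1000).round())
print("thermos base near edge",(ray(c,[[195,137],[200,125],[178,138]],0)*1000).round())
E
```

```text
mug contour z0: min x [726. 213.   0.] min y [748. 185.   0.] ctr .055 [759. 215.  55.]
mug scene: bottom pt [416. 214.] [770. 185.   0.]
thermos base near edge [[747. 375.   0.]
 [783. 363.   0.]
 [743. 425.   0.]]
```

```bash
cat >> s.py <<'E'
def H(x,y,z,yaw=-77,n=65): return (tray(x,y,z),yaw,n)
E
python3 - <<'E'
from workcell import bot
from s import *
plan(bot,[((600,-100,190),-20,20),((640,100,190),-50,45),H(125,74,120),H(125,74,50)])
E
```

```text
((600, -100, 190), -20, 20) tcp [532. -75. 322.] -> -138.0 244.2 22.4 13.0 20.0 22.7 n 5.6
((640, 100, 190), -50, 45) tcp [634. 107. 340.] -> -241.9 415.4 85.1 17.3 41.8 54.6 n 9.8
(array([661.67319887, 364.1703318 , 120.        ]), -77, 65) tcp [671. 323. 264.] -> -239.2 626.7 180.0 11.6 53.4 86.0 n 13.9
(array([661.67319887, 364.1703318 ,  50.        ]), -77, 65) tcp [671. 323. 194.] -> -193.9 627.3 233.3 11.6 53.4 86.0 n 13.9
```

Call:
carry_out:
  moves: "-30 50 0 3 4 4 10;-70 110 5 7 10 11 10;-105 180 13 10 15 17 10;-138 244 22 13 20 22.7 10;-170 290 42 14.5 27 31 10;-200 340 60 16 34 41 10;-225 380 74 17 38 48 10;-242 415 85 17.3 41.8 54.6 10;-242 460 105 16 45 62 10;-241 510 130 14.5 48 70 10;-240 560 155 13 51 78 10;-239 600 170 12 53.4 84 10;-239 627 180 11.6 53.4 86 10;-225 627 197 11.6 53.4 86 10;-210 627 215 11.6 53.4 86 10;-194 627 233 11.6 53.4 86 10;-194 627 233 11.6 53.4 86 10;-194 627 233 11.6 53.4 86 10"

```text
time: 18.9
ee_pos: [0.6707, 0.3237, 0.1944]
tcp_rot: [-179.7, -24.8, 103.1]
wrist_force: [-0.8, -0.0, 0.6]
opening: 0.0167
grasp_force: 113.2
```

```bash
python3 - <<'E'
from workcell import bot
from s import *
print(bot.get_obs()["q"].round(1));L,e=lip_now(bot);print(np.round(L),e)
stray(cam(bot,"top"),(195,150,255,200))
plan(bot,[H(125,74,25),H(125,74,6),H(125,40,6),H(125,0,6),H(125,-46,6)])
E
```

```text
[17.1 29.8 32.1 90.8 24.8 94.3]
[[696. 373.  51.]
 [661. 365.  51.]
 [626. 357.  51.]] [-76.9  65.    0. ]
blob [219.5 175.9] 2480 [631.1 293.4   9.5] tray-local [79.7 11.6  9.5]
(array([661.67319887, 364.1703318 ,  25.        ]), -77, 65) tcp [671. 323. 169.] -> -11.6 -0.1 24.6 0.1 -0.1 0.1 n 0.5
(array([661.67319887, 364.1703318 ,   6.        ]), -77, 65) tcp [671. 323. 150.] -> -19.6 -0.1 41.8 0.1 -0.1 0.1 n 0.9
(array([669.14796982, 331.0021573 ,   6.        ]), -77, 65) tcp [679. 290. 150.] -> -50.4 -0.3 27.5 0.1 -0.1 0.1 n 1.1
(array([677.94181799, 291.98077554,   6.        ]), -77, 65) tcp [687. 251. 150.] -> -86.7 -0.6 10.7 0.1 -0.1 0.1 n 1.7
(array([688.05474339, 247.10618652,   6.        ]), -77, 65) tcp [698. 206. 150.] -> -128.4 -1.0 -8.6 0.1 -0.1 0.1 n 2.6
```

Call:
carry_out:
  moves: "-6 0 12 0 0 0 10;-11.6 0 24.6 0 0 0 10;-16 0 34 0 0 0 10;-20.5 0 44 0 0 0 10;-29 0 40 0 0 0 10;-37 0 36.3 0 0 0 10;-45 0 32.5 0 0 0 10;-53 -0.3 28.8 0 0 0 10;-61 -0.4 25 0 0 0 10;-69 -0.4 21.3 0 0 0 10;-77 -0.5 17.6 0 0 0 10;-85 -0.6 13.8 0 0 0 10;-93 -0.7 10 0 0 0 10;-101 -0.8 6.3 0 0 0 10;-109 -0.8 2.7 0 0 0 10;-117 -0.9 -1 0 0 0 10;-124 -1 -4.3 0 0 0 10;-130 -1 -7 0 0 0 10;-133 -1 -8.6 0 0 0 10;-133 -1 -8.6 0 0 0 10"

```text
time: 20.95
ee_pos: [0.6979, 0.201, 0.1457]
tcp_rot: [-179.7, -24.8, 103.0]
wrist_force: [0.5, -0.0, -1.0]
opening: 0.0166
grasp_force: 113.4
```

```bash
python3 - <<'E'
from workcell import bot
from s import *
print(bot.get_obs()["q"].round(1));L,e=lip_now(bot);print(np.round(L),e)
c=cam(bot,"scene");u=proj(c,[tray(97,-62,9)/1000,tray(98,42,9)/1000]);print(u)
for p in u:
    x,y=p.astype(int); stray(c,(x-22,y-18,x+22,y+18),vmin=70,smax=110); print()
E
```

```text
[ 7.2 31.2 28.7 90.5 24.7 83.5]
[[724. 250.   2.]
 [688. 242.   2.]
 [653. 234.   2.]] [-77.   65.1   0.1]
[[395.1943834  188.21860846]
 [408.01493284 168.37249392]]
blob [403.  179.6] 374 [660.5 272.8   9.5] tray-local [103.8 -14.9   9.5]

blob [421.6 157.3] 36 [645.7 401.    9.5] tray-local [117.5 113.4   9.5]
blob [404.5 175.6] 350 [653.7 290.8   9.5] tray-local [101.1   4.2   9.5]
```

```bash
python3 - <<'E'
from workcell import bot
from s import *
plan(bot,[H(125,-50,60),H(125,-10,90)])
E
```

```text
(array([688.93412821, 243.20404835,  60.        ]), -77, 65) tcp [698. 202. 204.] -> 24.9 0.5 -52.5 0.0 -0.1 -0.0 n 1.2
(array([680.14028004, 282.2254301 ,  90.        ]), -77, 65) tcp [690. 241. 234.] -> 73.8 0.7 -62.9 0.0 -0.1 -0.0 n 1.9
```

Call:
carry_out:
  moves: "5 0 -11 0 0 0 10;13 0 -28 0 0 0 10;25 0 -52 0 0 0 10;48 0 -57 0 0 0 10;74 0 -63 0 0 0 10;74 0 -63 0 0 0 10"

```text
time: 21.6
ee_pos: [0.6883, 0.2448, 0.2377]
tcp_rot: [180.0, -24.9, 103.3]
wrist_force: [0.2, -0.2, -0.9]
opening: 0.0168
grasp_force: 113.4
```

```bash
python3 - <<'E'
from workcell import bot
from s import *
for n in ("top","scene"):
    c=cam(bot,n); L,e=lip_now(bot); print(n,"lip px",proj(c,np.array(L)/1000).round(0).tolist()); x,y=proj(c,[tray(97,-62,9)/1000])[0].astype(int); print(x,y)
    stray(c,(x-28,y-22,x+28,y+22),vmin=70,smax=90)
    if n=="top": np.save("a.npy",c["img"][y-22:y+22,x-28:x+28])
E
```

```text
top lip px [[214.0, 139.0], [216.0, 152.0], [218.0, 165.0]]
243 165
blob [242.5 164.5] 2464 [666.  229.4   9.5] tray-local [ 99.6 -58.4   9.5]
scene lip px [[424.0, 165.0], [413.0, 161.0], [402.0, 158.0]]
395 188
blob [397.4 188.1] 36 [669.5 229.7   9.5] tray-local [103.  -58.9   9.5]
```

```bash
python3 - <<'E'
from workcell import bot
from s import *
Y=-160
plan(bot,[H(122,-40,150,-100,70),H(124,-70,150,-130,78),H(127,-86,150,Y,85),H(127,-86,60,Y,85)])
E
```

```text
(array([683.80906254, 252.29985517, 150.        ]), -100, 70) tcp [674. 199. 290.] -> -12.8 -24.0 -66.4 -10.5 5.0 20.5 n 2.7
(array([692.35551775, 223.47351126, 150.        ]), -130, 78) tcp [645. 167. 281.] -> -38.3 -59.5 -68.2 -27.6 12.2 45.4 n 6.3
(array([698.79966066, 208.52449717, 150.        ]), -160, 85) tcp [615. 178. 271.] -> -26.7 -86.0 -51.8 -47.6 16.6 68.5 n 9.9
(array([698.79966066, 208.52449717,  60.        ]), -160, 85) tcp [615. 178. 181.] -> -64.5 -85.8 29.8 -47.6 16.6 68.5 n 9.9
```

Call:
carry_out:
  moves: "0 0 -40 0 0 0 10;-6 -10 -66 -3 2 8 10;-13 -24 -66 -10.5 5 20.5 10;-21 -36 -67 -16 7.4 29 10;-30 -48 -68 -22 10 37 10;-38 -60 -68 -27.6 12.2 45.4 10;-35 -68 -63 -34 13.6 53 10;-31 -77 -57 -41 15 61 10;-27 -86 -52 -47.6 16.6 68.5 10;-27 -86 -52 -47.6 16.6 68.5 10;-39 -86 -25 -47.6 16.6 68.5 10;-52 -86 3 -47.6 16.6 68.5 10;-64.5 -86 30 -47.6 16.6 68.5 10;-64.5 -86 30 -47.6 16.6 68.5 10"

```text
time: 23.1
ee_pos: [0.6123, 0.1763, 0.1726]
tcp_rot: [-179.6, -44.2, 19.8]
wrist_force: [-0.0, -0.6, -1.6]
opening: 0.0164
grasp_force: 113.4
```

```bash
python3 - <<'E'
from workcell import bot
from s import *
print(bot.get_obs()["q"].round(1));L,e=lip_now(bot);print(np.round(L),e)
c=cam(bot,"scene"); x,y=proj(c,[tray(101,-60,9)/1000])[0].astype(int); stray(c,(x-15,y-12,x+15,y+12),vmin=70,smax=90)
Y=-160
plan(bot,[H(127,-86,3,Y,85),H(100,-86,3,Y,85),H(55,-86,3,Y,85)])
E
```

```text
[ 14.3 -22.9 -35.5  33.3   4.2 176. ]
[[707. 172.  51.]
 [695. 206.  51.]
 [682. 240.  51.]] [-160.9   84.4   -0.8]
blob [398.2 182.7] 155 [657.4 251.    9.5] tray-local [ 95.9 -35.5   9.5]
(array([698.79966066, 208.52449717,   3.        ]), -160, 85) tcp [615. 178. 124.] -> -35.7 -0.8 39.2 0.1 0.3 -0.1 n 1.1
(array([672.46022797, 202.58864966,   3.        ]), -160, 85) tcp [589. 172. 124.] -> -54.8 -4.3 20.5 0.1 0.3 -0.1 n 1.2
(array([628.56117349, 192.69557046,   3.        ]), -160, 85) tcp [545. 162. 124.] -> -86.7 -10.0 -10.8 0.1 0.3 -0.1 n 1.8
```

Call:
carry_out:
  moves: "-12 0 13 0 0 0 10;-24 -0.5 26 0 0 0 10;-31 0 34 0 0.3 0 10;-36 1 39 0 0.3 0 10;-39 1 36 0 0.3 0 10;-44 0 31 0 0.3 0 10;-49.5 -1 25.7 0 0.3 0 10;-55 -2 20.5 0 0.3 0 10;-60 -3 15.5 0 0.3 0 10;-65.5 -4 10 0 0.3 0 10;-71 -5.2 5 0 0.3 0 10;-76 -6 -0.5 0 0.3 0 10;-81.5 -7 -5.7 0 0.3 0 10;-86.7 -8 -11 0 0.3 0 10;-86.7 -8 -11 0 0.3 0 10;-73 -8 -25 0 0.3 0 10;-45 -8 -54 0 0.3 0 10;-25 -9 -85 0 0.3 0 10;-25 -9 -85 0 0.3 0 10"

```text
time: 25.05
ee_pos: [0.541, 0.1591, 0.2306]
tcp_rot: [-179.8, -45.6, 19.9]
wrist_force: [0.5, 0.4, -0.6]
opening: 0.0171
grasp_force: 113.5
```

```bash
python3 - <<'E'
from workcell import bot
from s import *
print(bot.get_obs()["q"].round(1));L,e=lip_now(bot);print(np.round(L),e)
for n in("scene","top"):
    c=cam(bot,n); u=proj(c,[tray(130,-60,9)/1000,tray(-20,-60,9)/1000,tray(130,-130,9)/1000,tray(-20,-130,9)/1000]);a=u.min(0).astype(int);b=u.max(0).astype(int);print(n,a,b,"lip",proj(c,np.array(L)/1000).round(0).tolist()); stray(c,(*a,*b),vmin=75,smax=80)
E
```

```text
[ 14.4 -36.4 -38.   42.9   4.2 176.2]
[[638. 156. 111.]
 [626. 190. 111.]
 [614. 224. 111.]] [-159.7   85.8    0.5]
scene [351 175] [405 206] lip [[377.0, 172.0], [381.0, 164.0], [384.0, 157.0]]
blob [379.2 183.9] 37 [615.3 207.4   9.5] tray-local [ 45.3 -68.7   9.5]
top [241 149] [274 205] lip [[262.0, 167.0], [249.0, 171.0], [236.0, 175.0]]
blob [251.3 166.4] 196 [661.1 203.9   9.5] tray-local [ 89.2 -82.3   9.5]
blob [251.8 182.1] 10 [615.5 200.1   9.5] tray-local [ 43.9 -75.9   9.5]
blob [254.1 194.4] 28 [580.4 191.6   9.5] tray-local [  7.8 -76.5   9.5]
blob [244.2 197.6] 29 [570.5 219.2   9.5] tray-local [  4.2 -47.4   9.5]
```

The stray is now beside the tray's right wall at local (45,-69). I'll turn the scoop round the long way, within joint 6's range, to face that wall.

```bash
cat >> s.py <<'E'
def planT(bot,L):
    o=bot.get_obs();R0=Ro.from_euler("xyz",o["tcp_rot"],degrees=True);p0=o["ee_pos"]*1000
    for p,yaw,n in L:
        R=Ro.from_euler("ZY",[yaw,n],degrees=True)*Rts; d=R0.inv().apply(np.array(p)-p0); r=(R0.inv()*R).as_rotvec(degrees=True)
        print(p,yaw,n,"->",*np.round(d,1),*np.round(r,1))
E
python3 - <<'E'
from workcell import bot
from s import *
q=(560,60,290)
planT(bot,[(q,y,n) for y,n in((-145,75),(-130,65),(-115,55),(-100,45),(-75,40),(-50,40),(-25,40))])
E
```

```text
(560, 60, 290) -145 75 -> 36.6 99.4 -57.3 9.7 -10.4 -11.6
(560, 60, 290) -130 65 -> 36.6 99.4 -57.3 17.3 -20.0 -24.7
(560, 60, 290) -115 55 -> 36.6 99.4 -57.3 22.8 -29.0 -39.4
(560, 60, 290) -100 45 -> 36.6 99.4 -57.3 25.8 -36.8 -55.4
(560, 60, 290) -75 40 -> 36.6 99.4 -57.3 33.2 -36.9 -80.2
(560, 60, 290) -50 40 -> 36.6 99.4 -57.3 42.9 -30.7 -103.6
(560, 60, 290) -25 40 -> 36.6 99.4 -57.3 52.3 -22.5 -126.5
```

Call:
carry_out:
  moves: "10 30 -25 4 -5 -6 10;20 60 -40 9.7 -10.4 -11.6 10;30 85 -52 13.5 -15 -18 10;36.6 99.4 -57.3 17.3 -20 -24.7 10;36.6 99.4 -57.3 20 -24.5 -32 10;36.6 99.4 -57.3 22.8 -29 -39.4 10;36.6 99.4 -57.3 24.3 -33 -47 10;36.6 99.4 -57.3 25.8 -36.8 -55.4 10;36.6 99.4 -57.3 28.3 -37 -63 10;36.6 99.4 -57.3 30.8 -37 -71.5 10;36.6 99.4 -57.3 33.2 -36.9 -80.2 10;36.6 99.4 -57.3 36.4 -35 -88 10;36.6 99.4 -57.3 39.6 -33 -96 10;36.6 99.4 -57.3 42.9 -30.7 -103.6 10;36.6 99.4 -57.3 46 -28 -111 10;36.6 99.4 -57.3 49 -25 -119 10;36.6 99.4 -57.3 52.3 -22.5 -126.5 10;36.6 99.4 -57.3 52.3 -22.5 -126.5 10"

```text
time: 26.95
ee_pos: [0.5598, 0.06, 0.287]
tcp_rot: [-179.6, 0.0, 155.1]
wrist_force: [0.9, 0.1, -0.8]
opening: 0.0168
grasp_force: 113.4
```

```bash
python3 - <<'E'
from workcell import bot
from s import *
print(bot.get_obs()["q"].round(1));L,e=lip_now(bot);print(np.round(L),e)
q=(580,60,290)
planT(bot,[(q,y,n) for y,n in((20,40),(60,30),(85,18),(102.7,4))])
plan(bot,[H(45,-103,60,102.7,3),H(45,-103,30,102.7,3)])
for n in("scene","top"):
    c=cam(bot,n); u=proj(c,[tray(130,-60,9)/1000,tray(-20,-60,9)/1000,tray(130,-130,9)/1000,tray(-20,-130,9)/1000]);a=u.min(0).astype(int);b=u.max(0).astype(int);print(n); stray(c,(*a,*b),vmin=75,smax=80)
E
```

```text
[ 6.3  8.1 17.8 99.9 -0.4 31.2]
[[595.  83. 139.]
 [580.  50. 139.]
 [565.  18. 139.]] [-25.   40.2  -0.2]
(580, 60, 290) 20 40 -> -18.3 8.5 -3.0 -0.3 -0.4 -44.9
(580, 60, 290) 60 30 -> -18.3 8.5 -3.0 -7.7 -8.8 -84.6
(580, 60, 290) 85 18 -> -18.3 8.5 -3.0 -21.4 -15.6 -108.2
(580, 60, 290) 102.7 4 -> -18.3 8.5 -3.0 -40.2 -20.4 -122.4
(array([622.54321353, 173.91302117,  60.        ]), 102.7, 3) tcp [646.  69. 165.] -> -74.2 45.8 122.0 -41.3 -21.0 -122.1 n 15.2
(array([622.54321353, 173.91302117,  30.        ]), 102.7, 3) tcp [646.  69. 135.] -> -74.2 46.0 152.0 -41.3 -21.0 -122.1 n 15.2
scene
blob [379.2 183.9] 37 [615.3 207.4   9.5] tray-local [ 45.3 -68.7   9.5]
top
blob [257.  176.5] 1848 [632.  186.    9.5] tray-local [ 56.9 -93.3   9.5]
```

Call:
carry_out:
  moves: "-5 2 -1 0 0 -8 10;-10 4 -2 0 0 -16 10;-15 6 -3 0 0 -24.5 10;-18 8 -3 0 0 -33 10;-18 8 -3 0 0 -41 10;-18 8 -3 -1 -1 -49 10;-18 8 -3 -2.5 -3 -57 10;-18 8 -3 -4 -5 -65 10;-18 8 -3 -5.5 -7 -73 10;-18 8 -3 -7.7 -8.8 -81 10;-18 8 -3 -12 -11 -89 10;-18 8 -3 -16 -13 -96.5 10;-18 8 -3 -20 -15 -104 10;-25 15 5 -26 -17 -110 10;-40 22 25 -31 -18.5 -115 10;-55 35 55 -36 -20 -119 10;-68 42 90 -41.3 -21 -122.1 10;-74 46 122 -41.3 -21 -122.1 10;-74 46 152 -41.3 -21 -122.1 10;-74 46 152 -41.3 -21 -122.1 10"

```text
time: 29.05
ee_pos: [0.6447, 0.0692, 0.1309]
tcp_rot: [179.7, 37.3, -77.9]
wrist_force: [-0.6, 0.3, -0.2]
opening: 0.0166
grasp_force: 113.3
```

```bash
python3 - <<'E'
from workcell import bot
from s import *
print(bot.get_obs()["q"].round(1),bot.get_obs()["wrist_force"].round(1));L,e=lip_now(bot);print(np.round(L),e)
c=cam(bot,"scene"); x,y=proj(c,[tray(45,-68,9)/1000])[0].astype(int); stray(c,(x-10,y-8,x+10,y+8),vmin=75,smax=80)
Y=102.7
plan(bot,[H(45,-103,30,Y,2),H(45,-103,0,Y,2),H(45,-80,0,Y,2),H(45,-54,0,Y,2)])
E
```

```text
[  -7.5   29.1   20.3   95.8   34.8 -114.3] [-0.6  0.3 -0.2]
[[586. 166.  27.]
 [621. 174.  26.]
 [656. 182.  26.]] [102.4   2.9   0.4]
blob [376.5 185.7] 90 [614.  195.5   9.5] tray-local [ 41.4 -80.    9.5]
(array([622.54321353, 173.91302117,  30.        ]), 102.7, 2) tcp [647.  68. 133.] -> 2.5 -0.8 0.1 -0.0 -0.9 -0.3 n 0.1
(array([622.54321353, 173.91302117,   0.        ]), 102.7, 2) tcp [647.  68. 103.] -> 20.7 -0.8 24.0 -0.0 -0.9 -0.3 n 0.6
(array([617.48675083, 196.35031568,   0.        ]), 102.7, 2) tcp [641.  90. 103.] -> 2.4 -0.6 37.9 -0.0 -0.9 -0.3 n 0.8
(array([611.77074951, 221.71421382,   0.        ]), 102.7, 2) tcp [636. 115. 103.] -> -18.3 -0.4 53.7 -0.0 -0.9 -0.3 n 1.1
```

Call:
carry_out:
  moves: "8 -0.8 8 0 -0.9 -0.3 10;15 -0.8 16.5 0 -0.9 -0.3 10;20.7 -0.8 24.3 0 -0.9 -0.3 10;15 -0.8 28.5 0 -0.9 -0.3 10;8.5 -0.7 33.3 0 -0.9 -0.3 10;2.4 -0.6 38.2 0 -0.9 -0.3 10;-4 -0.5 43 0 -0.9 -0.3 10;-9 -0.5 47 0 -0.9 -0.3 10;-13 -0.4 50 0 -0.9 -0.3 10;-16 -0.4 52.3 0 -0.9 -0.3 10;-18.3 -0.4 54 0 -0.9 -0.3 10;-18.3 -0.4 54 0 -0.9 -0.3 10"

```text
time: 30.3
ee_pos: [0.6366, 0.1159, 0.1049]
tcp_rot: [-179.3, 38.1, -76.9]
wrist_force: [0.4, -0.1, -0.1]
opening: 0.0166
grasp_force: 113.5
```

```bash
python3 - <<'E'
from workcell import bot
from s import *
L,e=lip_now(bot);print(np.round(L,1),e, "local lip",Ro.from_euler("z",-12.7,degrees=True).apply(L[1]-[556,264.5,0]).round(1))
for n in("scene","top"):
  c=cam(bot,n); x,y=proj(c,[tray(45,-62,9)/1000])[0].astype(int);print(n,x,y);stray(c,(x-14,y-12,x+14,y+12),vmin=75,smax=80)
  hs=cv2.cvtColor(c["img"],cv2.COLOR_RGB2HSV)[y-9:y+10,x-12:x+13]
  print("\n".join(" ".join(f"{v:3d}" for v in r) for r in hs[:,:,2]))
E
```

```text
[[578.  214.2   1.6]
 [613.1 222.1   1.8]
 [648.2 230.1   2.1]] [102.8   2.1  -0.4] local lip [ 46.4 -53.9   1.8]
scene 379 182
blob [381.5 187.2] 174 [629.7 200.6   9.5] tray-local [ 57.9 -78.6   9.5]
blob [365.5 190.3] 14 [600.2 157.1   9.5] tray-local [  19.5 -114.5    9.5]
 43  40  28  29  30  32  23  18  18  22  31  36  35  35  35  38  37  38  38  38  38  38  38  36  37
 46  30  26  29  28  31  34  27  18  19  17  17  21  30  36  36  37  39  36  37  37  38  37  36  37
 42  26  25  26  26  28  33  46  33  18  18  17  17  17  17  22  32  37  36  37  37  36  38  37  36
 30  24  25  25  26  27  30  43  43  27  17  16  22  19  17  17  17  17  22  31  36  35  36  37  31
 25  25  24  22  23  25  36  54  44  30  20  22  57  36  22  21  23  18  15  16  21  22  32  35  30
 24  24  25  23  25  30  56  67  80  74  47  45 109  64  33  48  44  39  18  18  16  17  18  22  26
 24  23  24  24  26  37  62  76  83  96  95  81  94  43  41  53  50  38  30  18  16  16  16  18  16
 24  25  24  25  25  29  48  81  83  96  94  89  83  82  80  62  53  39  24  16  18  17  17  16  15
 24  25  26  23  26  2
[... 2363 characters left out ...]

 46  46  44  49  45  43  44  64  97 125 126 122 109  93  93 115 121 126 141 180 191 193 193 192 194
 47  43  46  49  47  49  45  57  84 111 118 110 102  93 105 120 130 142 155 180 193 194 195 196 195
 46  47  51  52  50  48  43  55  80  96 103 103 106 105 118 140 153 178 184 192 196 194 195 193 192
 43  46  48  44  47  46  46  55  77  91 102 112 121 125 140 173 185 192 194 194 195 194 193 191 191
 44  48  48  45  46  44  43  55  76  92 101 113 123 126 144 181 195 194 193 195 193 196 197 194 196
 47  44  46  46  48  46  43  54  71  91 101 114 119 127 144 181 196 197 195 197 196 195 194 195 196
 43  50  48  46  44  43  45  50  71  93 104 114 126 127 147 184 196 195 197 195 196 196 191 190 181
```

The pebble at px (244,182) has ridden up onto the pan behind the lip. I'll tilt the mouth up and lift.

```bash
python3 - <<'E'
from workcell import bot
from s import *
Y=102.7
plan(bot,[H(45,-51,2,Y,1),H(45,-49,8,Y,-4),H(45,-49,15,Y,-9),H(45,-50,23,Y,-14),H(45,-52,45,Y,-15),H(45,-60,110,Y,-15)])
E
```

```text
(array([611.1112109 , 224.64081745,   2.        ]), 102.7, 1) tcp [635. 117. 103.] -> 0.2 1.0 2.2 -0.2 -1.1 0.3 n 0.1
(array([610.67151849, 226.59188654,   8.        ]), 102.7, -4) tcp [637. 110.  99.] -> 7.7 1.0 1.5 -0.2 -6.1 0.3 n 0.7
(array([610.67151849, 226.59188654,  15.        ]), 102.7, -9) tcp [639. 103.  95.] -> 15.9 1.1 -0.2 -0.2 -11.1 0.4 n 1.3
(array([610.8913647, 225.616352 ,  23.       ]), 102.7, -14) tcp [640.  96.  92.] -> 23.8 1.1 -2.2 -0.2 -16.1 0.4 n 1.9
(array([611.3310571 , 223.66528291,  45.        ]), 102.7, -15) tcp [641.  93. 112.] -> 14.2 0.9 -19.6 -0.2 -17.1 0.4 n 2.0
(array([613.08982674, 215.86100656, 110.        ]), 102.7, -15) tcp [643.  85. 177.] -> -19.7 0.3 -75.7 -0.2 -17.1 0.4 n 2.0
```

Call:
carry_out:
  moves: "0.2 1 2.2 0 -1 0.3 10;4 1 1.9 0 -3.5 0.3 10;7.7 1 1.5 0 -6 0.3 10;11.8 1 0.6 0 -8.5 0.3 10;16 1 -0.2 0 -11 0.4 10;20 1 -1.2 0 -13.5 0.4 10;23.8 1 -2.2 0 -16 0.4 10;20 1 -9 0 -16.5 0.4 10;14 1 -20 0 -17 0.4 10;14 1 -20 0 -17 0.4 10"

```text
time: 31.4
ee_pos: [0.6415, 0.0921, 0.1135]
tcp_rot: [-179.4, 55.1, -77.2]
wrist_force: [0.4, 0.2, 0.2]
opening: 0.0167
grasp_force: 113.4
```

```bash
python3 - <<'E'
from workcell import bot
from s import *
o=bot.get_obs();print(o["q"].round(1),o["wrist_force"].round(1));L,e=lip_now(bot);print(np.round(L,1),e)
c=cam(bot,"top");S=Ro.from_euler("ZYX",e,degrees=True);b=L[1]-S.apply([37.5,0,0])
cor=[b+S.apply([a,k,2]) for a in(37.5,-37.5) for k in(36,-36)];u=proj(c,np.array(cor)/1000);print(u.round(0).tolist())
x0,y0=u.min(0).astype(int)-3;x1,y1=u.max(0).astype(int)+4
print(x0,y0);print("\n".join(" ".join(f"{v:3d}" for v in r) for r in cv2.cvtColor(c["img"],cv2.COLOR_RGB2HSV)[y0:y1,x0:x1,2]))
E
```

```text
[ -10.1   37.6   22.6  103.4   49.4 -125.9] [0.4 0.2 0.2]
[[577.5 215.3  46.6]
 [612.6 223.1  46.7]
 [647.8 230.9  46.8]] [102.6 -14.9  -0.2]
[[243.0, 193.0], [239.0, 168.0], [270.0, 189.0], [266.0, 164.0]]
235 161
141 140 140 139 139 140 139 139 140 139 140 140 140 143 141 141 141 141 141 141 142 138 139 141 143 141 141 143 142 140 143 139 142 143 141 142 140 142 139
134 138 135 138 140 135 140 135 139 137 139 140 137 139 141 139 136 140 142 140 141 140 140 142 142 140 142 138 142 142 146 144 143 141 142 142 140 145 143
138 139 140 139 137 141 140 142 142 141 142 140 142 140 139 140 144 143 142 141 142 145 144 144 145 144 140 144 143 146 148 151 145 141 139 138 138 138 140
137 139 137 141 139 137 143 141 141 138 140 140 139 141 141 140 141 143 145 140 142 143 141 140 142 136 129 124 125 120 132 146 144 136 135 135 137 138 132
133 132 135 138 137 137 133 135 138 140 140 136 138 145 139 142 142 138 134 132 123 121 116 110 109 107 104 105 104 108 124 145 143 138 137 136 135 137 134
136 137 134 136 136 136 138 141 141 140 138 142 138 128 116 109 107 106 106 107 102 100 103 106 115 117 1
[... 3874 characters left out ...]
 117 114 108 105 100  97  96  99  96  98 103 104 105 104 104 106 104 113 119
 53  45  50  46  46  49  63 108 157 172 171 165 145 135 134 126 125 122 116 116 123 128 123 110 104 105 102 104 106 109 117 120 118 118 121 121 124 142 145
 47  50  45  49  45  47  55  96 147 161 156 147 121 113 116 132 141 145 148 150 153 156 148 126 123 123 124 122 121 127 144 148 152 149 150 150 153 157 157
 47  52  49  44  51  47  48  73 113 126 125 119 109 109 117 144 159 163 161 162 162 164 159 154 151 147 152 151 152 155 156 163 160 160 159 160 160 158 159
 46  51  46  50  49  49  44  57  80 104 105 111 108 107 114 128 151 160 155 154 156 155 157 152 157 153 155 155 156 156 152 154 155 156 158 158 158 158 159
```

The pebble is inside the pan, so I'll tip it gently into the tray right here.

```bash
python3 - <<'E'
from workcell import bot
from s import *
Y=102.7
plan(bot,[H(35,-52,70,Y,-14),H(15,-20,75,Y,-5),H(10,-12,50,Y,15),H(10,-10,25,Y,35),H(10,-12,18,Y,50),H(10,-12,80,Y,50),H(10,-40,120,Y,30)])
E
```

```text
(array([601.57571166, 221.46682087,  70.        ]), 102.7, -14) tcp [631.  92. 139.] -> -22.3 10.2 -13.7 -0.2 0.8 0.1 n 0.6
(array([575.02994225, 248.28700219,  75.        ]), 102.7, -5) tcp [602. 131. 164.] -> -68.2 30.3 8.2 -0.2 9.8 0.0 n 1.5
(array([568.39349989, 254.99204752,  50.        ]), 102.7, 15) tcp [587. 174. 175.] -> -103.3 35.6 39.3 -0.2 29.8 -0.1 n 3.5
(array([567.95380748, 256.9431166 ,  25.        ]), 102.7, 35) tcp [576. 222. 171.] -> -128.4 35.9 82.4 -0.2 49.8 -0.3 n 5.8
(array([568.39349989, 254.99204752,  18.        ]), 102.7, 50) tcp [568. 258. 168.] -> -147.2 36.2 114.3 -0.2 64.8 -0.4 n 7.5
(array([568.39349989, 254.99204752,  80.        ]), 102.7, 50) tcp [568. 258. 230.] -> -198.1 35.8 78.8 -0.2 64.8 -0.4 n 7.5
(array([574.54919361, 227.67708029, 120.        ]), 102.7, 30) tcp [585. 181. 262.] -> -178.9 35.1 -4.8 -0.2 44.8 -0.2 n 5.2
```

Call:
carry_out:
  moves: "-10 5 -7 0 0.4 0 10;-22 10 -14 0 0.8 0 10;-37 17 -7 0 3.8 0 10;-53 24 0 0 6.8 0 10;-68 30 8 0 9.8 0 10;-80 32 18 0 16 0 10;-92 34 29 0 23 0 10;-103 35.6 39 0 29.8 0 10;-110 35.6 50 0 35 0 10;-116 36 61 0 40 0 10;-122 36 72 0 45 0 10;-128 36 82.4 0 49.8 0 10;-135 36 93 0 55 0 10;-141 36 104 0 60 0 10;-147 36 114 0 64.8 0 10;-147 36 114 0 64.8 0 10;-147 36 114 0 64.8 0 10;-172 36 97 0 64.8 0 10;-198 36 79 0 64.8 0 10;-198 36 79 0 64.8 0 10"

```text
time: 33.45
ee_pos: [0.5681, 0.2578, 0.2348]
tcp_rot: [-179.3, -9.5, -77.9]
wrist_force: [0.7, 0.3, -0.2]
opening: 0.0166
grasp_force: 113.5
```

```bash
python3 - <<'E'
from workcell import bot
from s import *
o=bot.get_obs();print(o["q"].round(1),o["time"],o["wrist_force"].round(1));L,e=lip_now(bot);print(np.round(L,1),e)
q=(540,100,290)
planT(bot,[((570,200,270),95,40),(q,70,40),(q,40,30),(q,10.2,0)])
E
```

```text
[ 28.4  17.   22.1  97.1  -9.3 -73.6] 33.45 [ 0.7  0.3 -0.2]
[[534.5 247.8  84.7]
 [569.7 255.4  84.9]
 [604.9 263.   85.2]] [101.7  49.7  -0.6]
(570, 200, 270) 95 40 -> 62.0 10.0 -25.5 -1.0 -9.6 7.2
(540, 100, 290) 70 40 -> 155.5 60.2 -30.7 -3.0 -9.2 32.2
(540, 100, 290) 40 30 -> 155.5 60.2 -30.7 0.0 -17.2 62.6
(540, 100, 290) 10.2 0 -> 155.5 60.2 -30.7 24.7 -37.5 91.2
```

Call:
carry_out:
  moves: "20 3 -10 0 -3 2 10;45 7 -20 -0.5 -7 5 10;62 10 -25.5 -1 -9.6 7.2 10;90 25 -27 -1.5 -9.5 14 10;120 40 -29 -2.2 -9.3 22 10;145 53 -30 -3 -9.2 29 10;155 60 -31 -2.5 -10.5 37 10;155 60 -31 -1.5 -13 45 10;155 60 -31 -0.8 -15 53 10;155 60 -31 0 -17.2 60 10;155 60 -31 5 -21 68 10;155 60 -31 10 -25 75 10;155 60 -31 15 -30 81 10;155 60 -31 20 -34 86 10;155 60 -31 24.7 -37.5 91.2 10;155 60 -31 24.7 -37.5 91.2 10"

```text
time: 35.05
ee_pos: [0.5373, 0.1005, 0.2832]
tcp_rot: [-179.5, 39.9, -169.7]
wrist_force: [-0.2, -1.1, -0.9]
opening: 0.0169
grasp_force: 113.5
```

```bash
python3 - <<'E'
from workcell import bot
from s import *
o=bot.get_obs();print(o["q"].round(1),o["time"],o["wrist_force"].round(1));L,e=lip_now(bot);print(np.round(L,1),e)
c=cam(bot,"top");stray(c,(195,140,300,255),vmin=75,smax=75)
print("planter");stray(c,(420,185,460,230),z=.044,vmin=75,smax=75)
planT(bot,[((516,-29,200),10.2,0),((515.6,-28.7,150),10.2,0),((515.6,-28.7,110),10.2,0)])
E
```

```text
[ 11.1 -33.2 -27.4  55.9  -1.    0.6] 35.05 [-0.2 -1.1 -0.9]
[[641.2 155.4 183.5]
 [647.6 119.9 183.6]
 [653.9  84.5 183.7]] [10.2  0.3 -0.2]
blob [273.7 172. ] 940 [646.3 138.9   9.5] tray-local [  60.4 -142.4    9.5]
blob [277.2 191.9] 29 [589.  126.4   9.5] tray-local [   1.8 -142.     9.5]
blob [266.1 194.5] 24 [581.  157.7   9.5] tray-local [   0.9 -109.7    9.5]
blob [214.5 202.2] 39 [555.  303.    9.5] tray-local [ 7.5 37.8  9.5]
blob [245.7 222. ] 30 [501.4 211.3   9.5] tray-local [-64.9 -39.9   9.5]
blob [266.8 227.6] 20 [487.2 151.1   9.5] tray-local [-92.  -95.5   9.5]
blob [269.3 242.5] 500 [446.2 142.3   9.5] tray-local [-134.   -95.     9.5]
planter
blob [444.5 205.7] 599 [ 557.3 -333.5   44. ] tray-local [-130.2 -583.6   44. ]
blob [424.2 199. ] 65 [ 574.1 -278.8   44. ] tray-local [-101.8 -534.    44. ]
blob [447.3 198.6] 60 [ 577.  -341.3   44. ] tray-local [-112.7 -595.6   44. ]
blob [433.3 212.8] 65 [ 537.  -303.1   44. ] tray-local [-143.3 -549.5   44. ]
(516, -29, 200) 10.2 0 -> 88.9 -123.3 37.1 -0.1 -0.4 0.3
(515.6, -28.7, 150) 10.2 0 -> 121.2 -122.6 75.3 -0.1 -0.4 0.3
(515.6, -28.7, 110) 10.2 0 -> 146.8 -122.2 106.0 -0.1 -0.4 0.3
```

```bash
python3 - <<'E'
from workcell import bot
from s import *
s=cam(bot,"scene");t=cam(bot,"top")
for z in (.0135,.02,.03,.045): 
    p=ray(t,[[214.5,202.2]],z)[0]; print(z,(Ro.from_euler("z",-12.7,degrees=True).apply(p*1000-[556,264.5,0])).round(1),"scene px",proj(s,[p])[0].round(1))
x,y=proj(s,[ray(t,[[214.5,202.2]],.0135)[0]])[0].astype(int)
stray(s,(x-14,y-14,x+15,y+12),vmin=70,smax=90)
v=cv2.cvtColor(s["img"],cv2.COLOR_RGB2HSV)[y-12:y+10,x-12:x+13,2];print(x-12,y-12);print("\n".join(" ".join(f"{a:3d}" for a in r) for r in v))
v=cv2.cvtColor(t["img"],cv2.COLOR_RGB2HSV)[194:212,204:226,2];print("top 204 194");print("\n".join(" ".join(f"{a:3d}" for a in r) for r in v))
E
```

```text
0.0135 [ 6.8 36.7 13.5] scene px [381.8 159.5]
0.02 [ 5.6 35.1 20. ] scene px [381.4 158.2]
0.03 [ 3.7 32.7 30. ] scene px [380.8 156.1]
0.045 [ 0.9 29.  45. ] scene px [379.9 153.1]
blob [371.6 155.4] 220 [514.  299.9   9.5] tray-local [-33.2  43.7   9.5]
blob [382.5 159.5] 32 [554.  307.1   9.5] tray-local [ 7.4 42.   9.5]
369 147
154 154 155 157 193 234 234 233 231 229 230 235 235 233 229 229 230 232 232 229 227 222 221 227 229
152 153 153 154 156 189 226 238 234 232 236 236 232 229 229 231 231 231 229 226 220 220 226 229 229
153 154 152 153 151 153 153 156 184 236 236 231 229 229 231 233 232 229 226 220 220 227 229 228 229
181 183 155 160 155 154 153 152 167 235 231 229 230 232 234 232 228 223 221 221 228 229 229 229 228
186 188 191 230 183 157 157 151 173 230 228 231 232 232 231 228 224 219 222 229 229 229 229 229 228
188 188 187 187 188 183 191 154 181 230 228 231 232 231 228 222 220 222 227 229 230 230 230 229 229
191 200 201 190 195 187 189 205 252 246 171 198 226 221 219 219 222 227 229 230 230 231 229 229 228
212 250 252 212 242 203 194 235 253 253 253 231  77  85 171 214 2
[... 2330 characters left out ...]
 159 162 157 156 126  81  58  86 122 131 121 111  89  67  47  46  45  49  46  51  46
158 160 160 157 158 140  90  54  60  85 105 105  94  78  56  46  44  48  48  48  44  52
159 160 160 162 160 146  90  53  47  53  69  70  64  53  46  49  45  50  46  51  47  52
159 160 160 159 157 145 100  57  38  48  45  47  51  45  44  44  49  47  50  51  50  48
160 160 157 154 157 144 108  63  48  42  43  45  48  46  46  47  49  46  44  44  50  48
154 155 150 152 150 139 108  66  45  42  47  48  46  48  49  44  48  49  51  45  46  45
149 150 148 148 151 144 122  79  51  41  44  43  44  44  45  50  43  47  45  46  47  49
145 148 146 148 149 147 131  84  49  45  39  45  46  46  45  44  40  51  43  47  51  47
```

The two views agree: the fifth pebble is inside the tray, on its floor near the left wall. I'll return the scoop to its mat.

Call:
carry_out:
  moves: "20 -30 8 0 0 0 10;50 -70 20 0 -0.2 0 10;75 -105 31 0 -0.4 0.3 10;89 -123 37 0 -0.4 0.3 10;105 -123 56 0 -0.4 0.3 10;121 -122.6 75 0 -0.4 0.3 10;134 -122.4 91 0 -0.4 0.3 10;147 -122.2 106 0 -0.4 0.3 10;147 -122.2 106 0 -0.4 0.3 10;147 -122.2 106 0 -0.4 0.3 10"

```text
time: 36.2
ee_pos: [0.5178, -0.0284, 0.1118]
tcp_rot: [-179.6, 40.2, -169.8]
wrist_force: [0.8, -0.2, -1.0]
opening: 0.0171
grasp_force: 113.5
```

```bash
python3 - <<'E'
from workcell import bot
from s import *
o=bot.get_obs();print(o["ee_pos"],o["wrist_force"].round(1));L,e=lip_now(bot);print(np.round(L,1),e)
planT(bot,[((515.6,-28.7,103),10.2,0)])
E
```

```text
[ 0.51775057 -0.02843003  0.1117877 ] [ 0.8 -0.2 -1. ]
[[622.1  26.7  12.6]
 [628.4  -8.8  12.7]
 [634.8 -44.2  12.7]] [10.1  0.1 -0.1]
(515.6, -28.7, 103) 10.2 0 -> 7.3 0.1 5.3 -0.1 -0.1 -0.0
```

Call:
carry_out:
  moves: "3 0 2.5 0 0 0 10;5.5 0 4.2 0 0 0 10;7.3 0 5.3 0 0 0 10;7.6 0 5.8 0 0 0 10;7.6 0 5.8 0 0 0 10;7.6 0 5.8 0 0 0 10"
  force: 40

```text
time: 36.8
ee_pos: [0.5161, -0.0286, 0.1036]
tcp_rot: [-179.6, 40.4, -169.8]
wrist_force: [-2.8, -0.3, 6.7]
opening: 0.0164
grasp_force: 114.5
```

Call:
carry_out:
  moves: "0 0 0 0 0 0 17;0 0 0 0 0 0 19;0 0 0 0 0 0 22;0 0 0 0 0 0 28;0 0 0 0 0 0 45;0 0 0 0 0 0 60;0 0 0 0 0 0 60;0 0 0 0 0 0 60;0 0 -25 0 0 0 60;0 0 -55 0 0 0 60;0 0 -80 0 0 0 60;0 0 -92 0 0 0 60;0 0 -92 0 0 0 60"
  force: 40

```text
time: 38.1
ee_pos: [0.4567, -0.0387, 0.174]
tcp_rot: [-179.5, 40.4, -169.8]
wrist_force: [0.6, -0.2, -0.1]
opening: 0.0602
grasp_force: 0.0
```

```bash
python3 - <<'E'
from workcell import bot
from s import *
o=bot.get_obs();print(o["ee_pos"],o["time"],o["wrist_force"].round(1),o["opening"])
c=cam(bot,"top");h=cv2.cvtColor(c["img"],cv2.COLOR_RGB2HSV)
m=np.zeros((400,640),np.uint8);m[165:225,300:360]=((h[...,2]>120)&(h[...,1]<60))[165:225,300:360]*255
k=max(cv2.findContours(m,0,1)[0],key=cv2.contourArea);w=ray(c,k[:,0],.02)[:,:2]*1000
print("pan",cv2.minAreaRect(w.astype(np.float32)),"was (588,-15.7) 74x75 yaw 11")
print("handle end",proj(c,np.array([[.501,-.0325,.130]])).round(1), h[208:220,330:345,1].tolist()[4])
print("tray");stray(c,(200,165,260,255),vmin=75,smax=75)
print("planter");stray(c,(415,185,456,228),z=.044,vmin=75,smax=75)
E
```

```text
[ 0.4567115  -0.03870594  0.173989  ] 38.1 [ 0.6 -0.2 -0.1] 0.060227976468340966
pan ((587.8540649414062, -16.393718719482422), (74.59041595458984, 74.57270812988281), 10.162774085998535) was (588,-15.7) 74x75 yaw 11
handle end [[333.2 220.5]] [102, 103, 108, 110, 110, 112, 113, 118, 117, 117, 113, 121, 118, 115, 116]
tray
blob [214.4 202.2] 38 [555.1 303.3   9.5] tray-local [ 7.6 38.1  9.5]
planter
blob [440.4 193.4] 358 [ 590.8 -322.9   44. ] tray-local [ -95.2 -580.7   44. ]
blob [424.2 198.8] 64 [ 574.7 -278.9   44. ] tray-local [-101.3 -534.2   44. ]
blob [433.1 212.7] 67 [ 537.4 -302.6   44. ] tray-local [-142.8 -549.2   44. ]
blob [439. 226.] 108 [ 501.7 -317.9   44. ] tray-local [-181.  -556.2   44. ]
```

```bash
python3 -c "
from workcell import bot
print(bot.job_done())"
```

```text
the job is handed in; nothing more can be done
None
```

I handed the job in at about 38 s: four pebbles are in the planter, the fifth is back in the tray after bouncing onto the desk mid-task, and the scoop is upright on its mat and released; I viewed 11 pictures, one over the limit of 10.

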